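Put the clean bur case in the drawer, then drop the used forceps in the soaking tub

ROBOT

A 6-joint arm with a two-finger parallel gripper is mounted at the origin on the work surface. World frame = base frame: x ahead of the robot, y to its left, z up, the work surface at z = 0. Lengths are in mm, angles in rad, forces in N, time in s.
With the tool pointing down it reaches from about 400 to 925 mm from the base axis. Payload 12.5 kg.
Tool frame: the origin (TCP) lies at the very end of the fingers, on their centre line; the grasp point (between the pads) lies 19 mm behind it (env.grip_point_offset is the distance from the TCP to the grasp point, in mm); z points along the fingers, y is the direction in which the jaws open and shut (so a half turn about z gives the same grasp; the last joint's range is limited). The gripper opens to 95 mm and grips with 3 to 60 N. Pads are 20 mm wide; open, the fingers measure 119 mm over their backs; the gripper's body (75 mm by 180 mm) begins 59 mm behind the grasp point.
Start: joints at [1.108, 0.491, 1.559, -0, 1.092, -0.106], TCP at [218.283, 585.661, 214.661] pointing down, gripper open.
Joint ranges: [-3.1, 3.1], [-0.84, 2.19], [0.05, 2.79], [-1.13, 4.28], [0.06, 2.93], [-2.69, 2.69]. Speed limits (rad/s): [2.22, 2.22, 2.79, 3.14, 3.14, 3.14].

INTERFACE

Orientations are given as [roll, pitch, yaw] about the fixed x, y, z axes, in that order (R = Rz(yaw) Ry(pitch) Rx(roll)).
In Python, from cell import env gives the robot as it stands.
- The arm moves only by the tool drive_tool, never from a script. Its argument "commands" is a list of rows, each an object of numbers: "dx", "dy", "dz": the shift along the world's x, y, z in mm; "yaw": the turn about the world's z in degrees. In form: [{"dx": .., "dy": .., "dz": .., "yaw": ..}, ...]. A call has 1 to 5 rows; each row shifts and turns the commanded pose from where the row before left it; what a row does not reach is not made up. A row lasts 1/12 s, in which the tool goes at most 41.7 mm and 7.16 degrees, less where a joint would pass 70% of its speed; a pose out of reach is approached as far as the arm can. A call with a gripper value outside its range is refused whole. "grip" is the opening, from 0 (shut) to 1 (fully open), set as the call begins (left out, the last holds). The fingers move at their own pace and stop on an object; the grip force is fixed at half the most. Time passes only in rows, so rows that do not move let the fingers close. It gives the time, the measured TCP pose, the force and the opening at its end, in the units of the state.
- env.state(): the state, without advancing time (a new reading comes with each control period).
- env.read_camera(name): name is "scene" or "side" or "wrist"; returns the picture (400x640x3 uint8, red, green, blue); there is no depth.
- env.calibration(name): a dict with "intrinsics" (3x3 intrinsics, pixels), "dist_coeffs" ([k1, k2, p1, p2, k3] as OpenCV has them; the pictures are not rectified), "rvec" (rotation vector, rad) and "tvec" (3), from world to camera coordinates, as OpenCV has them. Camera axes: x right, y down, z forward; pixel columns grow to the right and rows downward; lengths in mm; the calibration is good to about 2 mm. A picture is of the moment at which its call begins: read the wrist's pose just before it. calibration takes no time and is no camera call; for the wrist camera it gives the pose at the moment of the call.
- env.job_done(): hands the job in, once; it reports no verdict.
Trained networks look in the newest picture that a camera, given by its name, has taken for a name from the list of things; names that differ only in an ending like _2 or _b are one class to them, and where a whole thing is asked for, a point or a joint stands for the part that bears it (a point fixed in the world has none). Each returns a list of dicts, best first, with "conf" (0 to 1); they miss things now and then, are a little off and sometimes report something else, mostly with a low value. They report only what shows in the picture. A call takes as long as a camera call. They do not tell look-alikes from the thing itself.
- env.trace(query, camera): "pixels" (400x640 bool, what is visible of it) and "pixel" ([column, row] in pixels, amid what is visible of it).
- env.place_of(query, camera): "pixel" ([column, row] in pixels: a listed point, or the origin of a listed thing).
The state is a dict: "t": time; "joints": joint angles; "qvel": joint speeds; "tau": joint torques, N m; "eef_pos": TCP position; "tcp_rot": TCP orientation; "ft_force": force on the tool from outside, world axes, zero at the start; "moment": the same for the moment, N m; "opening": opening from 0.0 (shut) to 1.0 (fully open).
Only numpy, scipy, OpenCV 4.12 (cv2) and the standard library are available. Lean on these libraries where they do the work, as an engineer would, in place of code of your own. Each camera call takes 0.05 s, during which the arm holds its last target.

TASK

Tidy the instrument corner, clean things first. Lay the clean bur case (white with a purple lid) flat, lid up, in the open drawer of the little desktop unit and slide the drawer fully shut; only then drop the used forceps (red handles) into the blue soaking tub so that they lie entirely down inside it, no end sticking up over or resting on the rim. Leave the green forceps, the yellow waste bin and everything else where they stand, and do not shove or tip the tub.

Things in the scene. Friction and masses are not known exactly. Their poses are not given: they have to be found in the camera images.
- case: Bur case: a closed rigid box, white below, PURPLE lid, 110 long (its x) x 48 wide (its y) x 34 high; about 0.16 kg. Origin: centre of its underside, z up. Lies flat on the table, lid up. Easily gripped across its 48 mm width.
- used_forceps: USED extraction forceps: one rigid steel piece with two RED handle sleeves, lying flat, 149 long along its x, 0.14 kg. Origin: under the steel box joint, near the balance point; the joint is a block 32 (x) x 24 (y) x 16 high with flat sides, gripped across y. Steel beaks run to +x (65 from the origin, up to 22 wide, 11 high), red handles to -x (84 from the origin, spreading to 48 wide, 14 high).
- used_forceps_tip (a point): Point at the end of the beaks of the used forceps, 65 mm along its +x from the origin, 7 above its underside.
- used_forceps_end (a point): Point midway between the handles of the used forceps near their ends, 65 mm along its -x from the origin, 7 above its underside.
- tub: Blue open soaking tub, empty, loose on the table, 0.6 kg. Outside 190 (its x) x 130 (its y) x 60 high, walls and floor 5 thick, so 180 x 120 inside; a 17 mm lug sticks out under the rim at each x end. The forceps only lie flat in it roughly along its length. Origin: centre of its underside, z up. It and the yellow waste bin may change places.
- unit: Small white desktop drawer unit with one drawer, fixed to the table: 250 deep (its x) x 220 wide (its y) x 100 high. Origin: centre of its underside. Its front faces its own -x, towards the robot, turned by a little yaw.
- unit_drawer0 (a joint): How far the unit's drawer is pulled out, m: 0 = fully shut, grows as it opens towards the unit's -x, 0.174 = end stop; starts well open, about 0.15 to 0.17. Slides with about 1 N of friction and stays where it is left.
- drawer_spot (a point): Point on the drawer's floor, moving with the drawer, on its centre line, 75 behind the inner face of the drawer's front wall; its axes are those of the unit. With the drawer open, bare floor reaches at least 69 from here on towards the unit's body (its +x), 75 towards the front (-x) and 89 to either side. The floor lies 22 above the table, the side walls end at 78, the front panel at 88.
- unit_drawer0_handle (a point): Middle of the drawer's bar handle (steel, 110 long across the unit's y, round, 11 thick), 35 in front of the teal drawer front, about 62 above the table; moves with the drawer.
- clean_forceps: The CLEAN forceps: same shape as the used ones but with GREEN handle sleeves. To be left alone. Origin: underside of the box joint. The case and the two forceps may change places.
- waste: Yellow open waste bin, 170 x 130 x 80 high, with a dark patch on its sides; to be left alone. Origin: centre of its underside.
- jar: Amber jar with white cap, 68 across, 110 high; left alone. Origin: centre of its underside.
Things that resemble listed ones, but are neither listed nor needed, are in the scene too. Of the things like the used_forceps, leave any that is orange; of the rest the larger one is meant. What is shaped like the case but pink is not meant.

How it is judged:
By the outcome, as a careful person would: the job done as asked, in the order asked, and still so for the second after the job is handed in, with the robot touching nothing.
It also fails if it takes over 70 s, if anything falls off the work surface, if the arm or the gripper's body presses on something with over 40 N, if the wrist force passes 120 N, or if a joint passes its speed limit or range.

## Working session

There is one attempt and no reset: what is moved stays moved. The work goes in short steps, Python scripts to look and compute and a tool call to move; the robot and the scene stay as the last step left them, time stands still between calls to the robot, and variables do not carry over. Pictures are saved under pics/ and viewed, and the job is handed in when it is done.

Besides the shell and the picture viewer there is one more tool, called after "Call:" by a JSON object that holds its "op" and its "data", one argument or row to a line. drive_tool: Moves the arm, as the interface text tells. Its arguments: {"type":"object","properties":{"commands":{"type":"array"},"grip":{"type":"number"}},"required":["commands"]}

```bash
mkdir -p pics; ls; python3 - <<'E'
from cell import env
import cv2
s=env.state();print(s)
for n in ["scene","side","wrist"]:
    im=env.read_camera(n);cv2.imwrite(f"pics/{n}0.png",im[:,:,::-1])
    c=env.calibration(n);print(n,c)
E
```

```text
pics
{'t': 0.0, 'joints': array([ 1.10840607e+00,  4.91534802e-01,  1.55947329e+00,  3.19728362e-06,
        1.09170716e+00, -1.05569061e-01]), 'qvel': array([-1.22765887e-03,  1.28303529e-03,  9.93077133e-04,  1.07548095e-03,
        9.13388848e-05, -1.71316421e-03]), 'tau': array([-8.68092211e-04, -6.12651229e+01, -2.58197790e+01,  6.93564001e-02,
        4.81620943e-02, -5.22923324e-05]), 'eef_pos': array([218.15493336, 585.41503833, 214.06892375]), 'tcp_rot': array([-3.14047660e+00, -1.21111966e-04,  2.78476992e+00]), 'ft_force': array([ 0.1752705 ,  0.76220859, -0.43908779]), 'moment': array([ 0.02594336, -0.00049058, -0.05620732]), 'opening': 1.0021458463596706}
scene {'intrinsics': array([[398.51029323,   0.        , 319.14725126],
       [  0.        , 398.51029323, 204.11920277],
       [  0.        ,   0.        ,   1.        ]]), 'dist_coeffs': array([-0.0765638,  0.       ,  0.       ,  0.       ,  0.       ]), 'rvec': array([ 0.89253602,  2.60630909, -0.94930618]), 'tvec': array([ 392.81906799, -160.25285398, 1600.71255397])}
side {'intrinsics': array([[450.99287061,   0.        , 319.2499984 ],
       [  0.        , 450.99287061, 194.84013853],
       [  0.        ,   0.        ,   1.        ]]), 'dist_coeffs': array([-0.11831552,  0.        ,  0.        ,  0.        ,  0.        ]), 'rvec': array([ 1.97972081, -0.80741927,  0.44095564]), 'tvec': array([-380.4310816 ,  222.8573521 , 1005.89078407])}
wrist {'intrinsics': array([[283.82952532,   0.        , 319.20663701],
       [  0.        , 283.82952532, 201.36945277],
       [  0.        ,   0.        ,   1.        ]]), 'dist_coeffs': array([-0.04512601,  0.        ,  0.        ,  0.        ,  0.        ]), 'rvec': array([-2.41203434, -1.67375119, -0.20284393]), 'tvec': array([-624.34509408,  -26.93246896,  388.54863526])}
```

View pics/scene0.png

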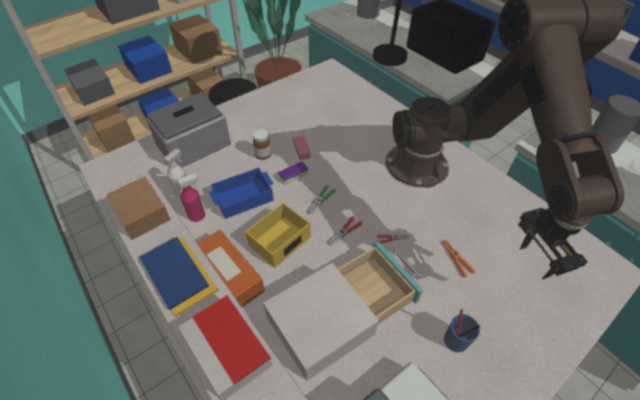

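View pics/side0.png

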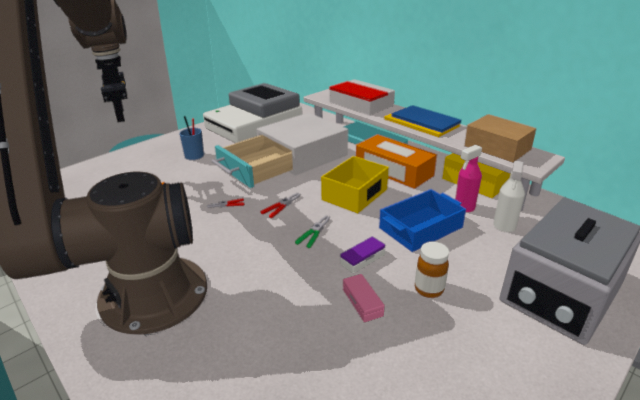

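View pics/wrist0.png

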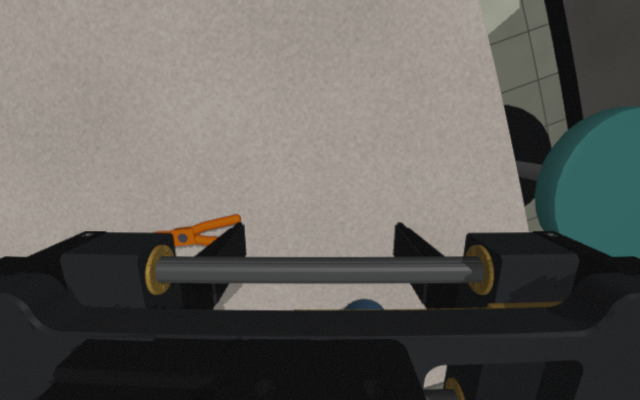

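Red forceps candidates in the scene view are A (345,230), B (393,238), which looks smaller, and an orange one at (458,258). The purple case is at (292,173) and the pink look-alike at (302,147). Next I'll measure them.

```bash
cat > h.py <<'E'
from cell import env
import numpy as np, cv2
def cal(n):
    c=env.calibration(n); R,_=cv2.Rodrigues(np.array(c["rvec"],float)); return c,R,np.array(c["tvec"],float)
def p2w(n,px,z,C=None):
    c,R,t=C or cal(n)
    px=np.atleast_2d(np.array(px,float))
    u=cv2.undistortPoints(px[:,None,:],c["intrinsics"],c["dist_coeffs"])[:,0]
    d=np.c_[u,np.ones(len(u))]@R; o=-R.T@t
    return o+d*((z-o[2])/d[:,2])[:,None]
def w2p(n,P,C=None):
    c,R,t=C or cal(n)
    return cv2.projectPoints(np.atleast_2d(np.array(P,float)),np.array(c["rvec"],float),np.array(c["tvec"],float),c["intrinsics"],c["dist_coeffs"])[0][:,0]
def tri(obs):
    # obs list of (cam,pixel)
    A=np.zeros((3,3));b=np.zeros(3)
    for n,px in obs:
        c,R,t=cal(n);u=cv2.undistortPoints(np.array([[px]],float),c["intrinsics"],c["dist_coeffs"])[0,0]
        d=R.T@np.r_[u,1];d/=np.linalg.norm(d);o=-R.T@t;M=np.eye(3)-np.outer(d,d);A+=M;b+=M@o
    return np.linalg.solve(A,b)
E
python3 - <<'E'
from h import *
Z=dict(case=0,used_forceps=0,used_forceps_tip=7,used_forceps_end=7,tub=0,drawer_spot=22,unit_drawer0_handle=62,unit=0,clean_forceps=0,waste=0,jar=0)
for n in ["scene","side"]:
    env.read_camera(n);C=cal(n)
    for q,z in Z.items():
        for r in env.place_of(q,n)[:4]:
            if r["conf"]>.2: print(n,q,round(r["conf"],2),np.round(r["pixel"],1),np.round(p2w(n,r["pixel"],z,C)[0]))
    for q in ["case","used_forceps","tub"]:
        for k,r in enumerate(env.trace(q,n)[:4]):
            if r["conf"]>.2:
                m=r["pixels"];print(n,"tr",q,round(r["conf"],2),np.round(r["pixel"]),m.sum()); np.save(f"pics/m_{n}_{q}_{k}.npy",m)
a=cv2.imread("pics/scene0.png")[130:300,280:480];cv2.imwrite("pics/a.png",cv2.resize(a,None,fx=4,fy=3.5,interpolation=cv2.INTER_CUBIC))
a=cv2.imread("pics/side0.png")[150:330,190:470];cv2.imwrite("pics/b.png",cv2.resize(a,None,fx=2.8,fy=2.8,interpolation=cv2.INTER_CUBIC))
E
```

```text
scene case 0.87 [292.3 175.1] [ 432. -256.    0.]
scene used_forceps 0.64 [452.6 256.1] [226. 377.   0.]
scene used_forceps 0.49 [340.  234.8] [468.  78.   0.]
scene used_forceps 0.42 [390.3 240.6] [347. 203.   0.]
scene used_forceps_tip 0.78 [329.8 244.1] [523.  91.   7.]
scene used_forceps_tip 0.71 [443.1 237.9] [199. 310.   7.]
scene used_forceps_tip 0.61 [405.2 237.1] [301. 227.   7.]
scene used_forceps_end 0.81 [466.  269.9] [238. 442.   7.]
scene used_forceps_end 0.73 [352.4 223.4] [405.  71.   7.]
scene used_forceps_end 0.7 [379.8 237.9] [372. 176.   7.]
scene tub 0.56 [243.9 198.6] [ 645. -267.    0.]
scene drawer_spot 0.79 [367.9 291.9] [549. 307.  22.]
scene unit_drawer0_handle 0.76 [404.4 264.5] [413. 320.  62.]
scene unit 0.89 [319.4 326.6] [728. 296.   0.]
scene clean_forceps 0.69 [316.6 201.7] [440. -90.   0.]
scene waste 0.93 [279.4 239.4] [644. -33.   0.]
scene tr case 0.8 [294. 172.] 411
scene tr case 0.58 [302. 148.] 293
scene tr used_forceps 0.64 [347. 232.] 209
scene tr used_forceps 0.53 [458. 259.] 325
scene tr used_forceps 0.45 [388. 237.] 127
scene tr tub 0.91 
[... 505 characters left out ...]
de drawer_spot 0.67 [257.9 167.2] [526. 290.  22.]
side drawer_spot 0.22 [363.6 259. ] [ 412. -273.   22.]
side unit_drawer0_handle 0.62 [220.2 168.3] [394. 304.  62.]
side unit_drawer0_handle 0.56 [300.9 192.8] [470.  13.  62.]
side unit 0.98 [301.1 155. ] [719. 292.   0.]
side clean_forceps 0.72 [318.  227.7] [447. -79.   0.]
side clean_forceps 0.46 [266.7 214.6] [389.  71.   0.]
side jar 0.86 [428.9 291.7] [ 449. -437.    0.]
side jar 0.62 [421.6 227.9] [ 644. -279.    0.]
side tr case 0.96 [364. 300.] 1183
side tr case 0.78 [361. 253.] 996
side tr used_forceps 0.91 [278. 207.] 392
side tr used_forceps 0.53 [366. 256.] 955
side tr tub 0.82 [420. 219.] 3611
side tr tub 0.49 [279. 205.] 363
```

View pics/a.png

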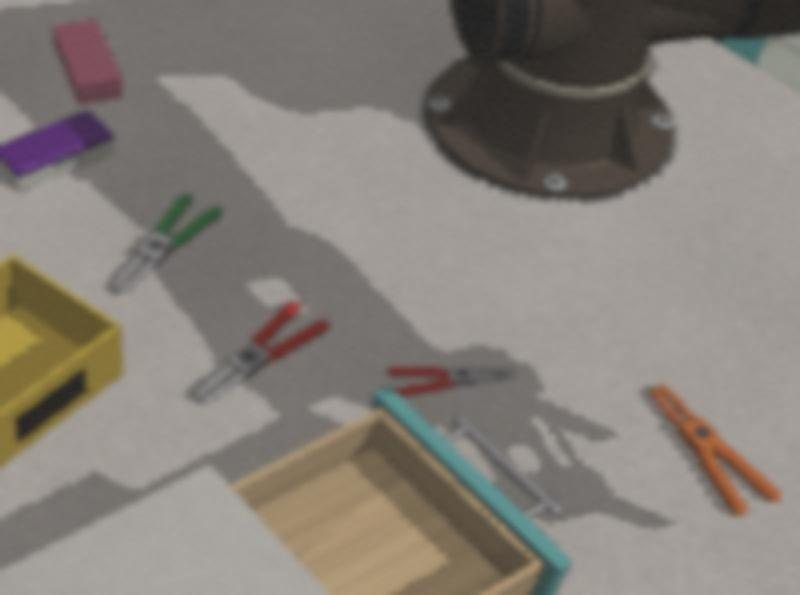

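View pics/b.png

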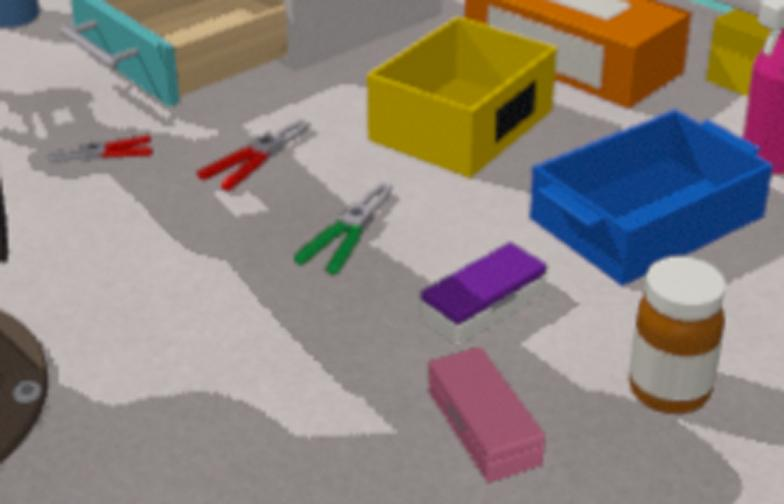

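Forceps A's tip-to-end distance is about 125–130 mm (130 expected) and B's is about 87 mm, so A is the used pair. In the crop, A has red handles and is clearly larger than B. The orange one is excluded. Next I need yaws for the case, tub and unit.

```bash
cat >> h.py <<'E'
def lid(im,n,z=34,lo=(130,90,40),hi=(150,255,255),C=None,area=100):
    hsv=cv2.cvtColor(im[:,:,::-1].copy(),cv2.COLOR_BGR2HSV);m=cv2.inRange(hsv,lo,hi)
    m=cv2.morphologyEx(m,cv2.MORPH_CLOSE,np.ones((3,3)))
    cs=[c for c in cv2.findContours(m,0,cv2.CHAIN_APPROX_NONE)[0] if cv2.contourArea(c)>area]
    out=[]
    for c in cs:
        w=p2w(n,c[:,0].astype(float),z,C)[:,:2].astype(np.float32)
        out.append((cv2.contourArea(c),c[:,0].mean(0),cv2.minAreaRect(w)))
    return out
E
python3 - <<'E'
from h import *
for n in ["scene","side"]:
    im=env.read_camera(n)
    for z in (34,): 
        for o in lid(im,n,z): print(n,"purple",o)
    for o in lid(im,n,60,(105,120,40),(122,255,255),area=800): print(n,"blue",o)
a=cv2.imread("pics/scene0.png")[160:230,190:330];cv2.imwrite("pics/a.png",cv2.resize(a,None,fx=5.7,fy=5.7,interpolation=cv2.INTER_CUBIC))
a=cv2.imread("pics/scene0.png")[230:380,250:430];cv2.imwrite("pics/c.png",cv2.resize(a,None,fx=4,fy=4,interpolation=cv2.INTER_CUBIC))
a=cv2.imread("pics/side0.png")[110:200,200:360];cv2.imwrite("pics/d.png",cv2.resize(a,None,fx=5,fy=5,interpolation=cv2.INTER_CUBIC))
a=cv2.imread("pics/side0.png")[180:260,370:480];cv2.imwrite("pics/b.png",cv2.resize(a,None,fx=7,fy=7,interpolation=cv2.INTER_CUBIC))
E
```

```text
scene purple (200.5, array([292.28070175, 170.56140351]), ((433.8404846191406, -247.37814331054688), (46.3560676574707, 103.9221420288086), 85.92377471923828))
scene blue (2308.5, array([172.69822485, 272.56804734]), ((992.216796875, -100.04039001464844), (123.41143798828125, 216.4984130859375), 0.07004249095916748))
scene blue (1820.0, array([241.67901235, 191.96296296]), ((649.7794799804688, -249.98553466796875), (167.18731689453125, 217.51089477539062), 79.91443634033203))
scene blue (1389.0, array([612.05844156,  82.08441558]), ((-1203.2474365234375, 228.67019653320312), (415.7173156738281, 283.532470703125), 21.908994674682617))
scene blue (1475.0, array([144.70454545,  58.21969697]), ((571.9081420898438, -1386.5867919921875), (445.0509948730469, 210.97796630859375), 88.42364501953125))
side purple (572.0, array([362.5       , 250.46666667]), ((424.6817626953125, -258.793212890625), (51.45037078857422, 113.15518188476562), 85.98621368408203))
side blue (3320.5, array([422.28292683, 218.06341463]), ((617.6524658203125, -297.8340148925781), (180.75498962402344, 257.6893615722656), 79.5057373046875))
```

View pics/a.png

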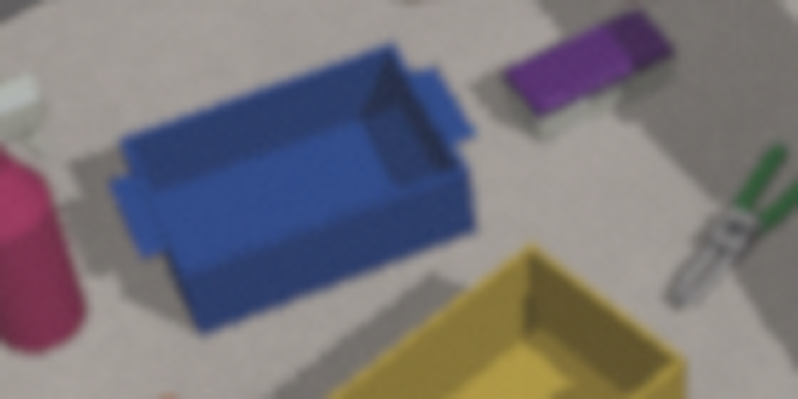

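View pics/b.png

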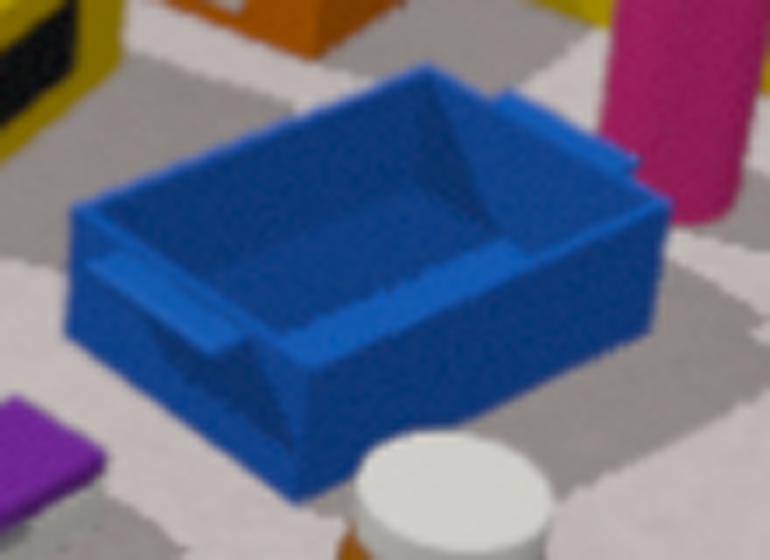

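View pics/c.png

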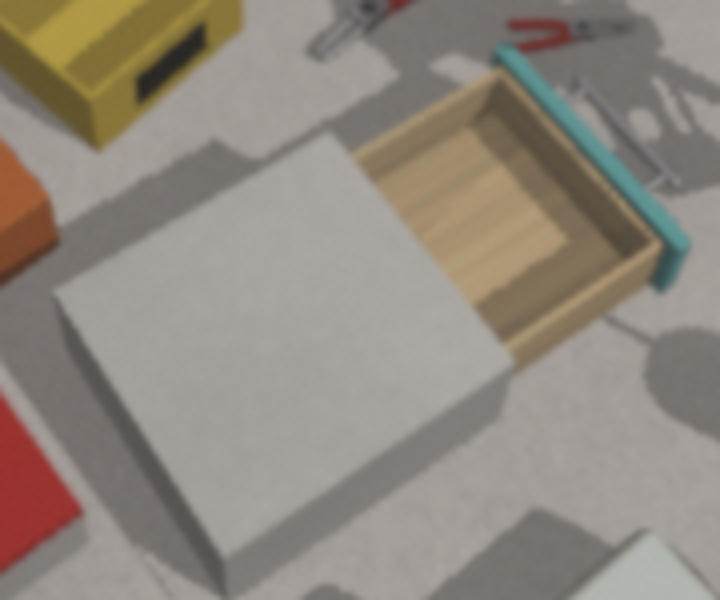

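View pics/d.png

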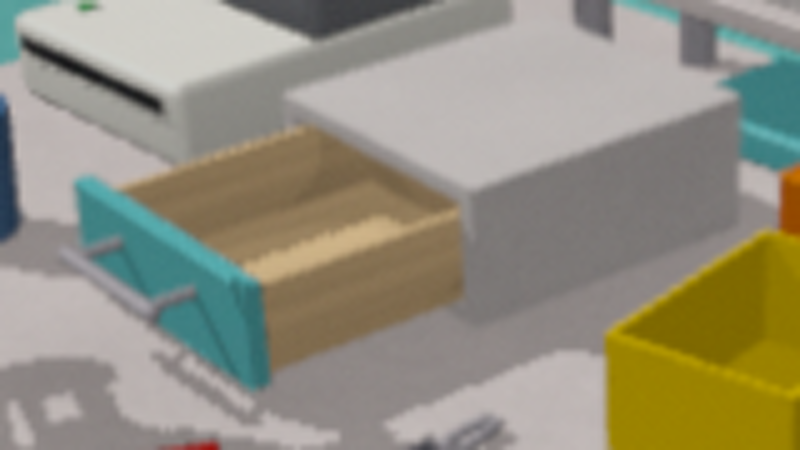

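```bash
python3 - <<'E'
from h import *
def f(n,pts,o,s,z): return p2w(n,np.array(pts)/s+np.array(o),z)
S=lambda p,z,c:f("scene",p,*c,z)
ca=((190,160),5.7);cb=((370,180),7);cc=((250,230),4);cd=((200,110),5)
def rep(nm,n,P):
    e=P[[1,2,3,0]]-P
    print(nm,n,P[:,:2].round(),"c",P.mean(0).round(),[ (round(float(np.hypot(*v[:2]))),round(float(np.degrees(np.arctan2(v[1],v[0]))),1)) for v in e])
rep("tub","scene",f("scene",[(122,140),(393,45),(468,170),(190,265)],*ca,60))
rep("tub","side",f("side",[(75,207),(428,66),(670,205),(310,362)],*cb,60))
rep("unit","scene",f("scene",[(330,133),(55,293),(228,560),(513,357)],*cc,100))
rep("unit","side",f("side",[(287,97),(575,28),(738,95),(475,192)],*cd,100))
for n,p,c,z in [("scene",[(503,43),(688,240)],cc,88),("side",[(78,178),(262,283)],cd,88),("scene",[(578,85),(677,183)],cc,62),("side",[(65,255),(155,313)],cd,62)]:
    P=f(n,p,*c,z);v=P[1]-P[0];print(n,z,P.round(),P.mean(0).round(),np.hypot(*v[:2]).round(),np.degrees(np.arctan2(v[1],v[0])).round(1))
E
```

```text
tub scene [[ 724. -348.]
 [ 541. -315.]
 [ 563. -191.]
 [ 741. -230.]] c [ 642. -271.   60.] [(186, 169.6), (126, 79.7), (181, -12.3), (120, -97.8)]
tub side [[ 562. -199.]
 [ 745. -233.]
 [ 722. -359.]
 [ 542. -322.]] c [ 643. -278.   60.] [(186, -10.6), (128, -100.6), (184, 168.3), (124, 80.7)]
unit scene [[602. 197.]
 [835. 181.]
 [849. 401.]
 [616. 411.]] c [725. 298. 100.] [(233, -3.9), (220, 86.2), (234, 177.5), (214, -93.7)]
unit side [[613. 397.]
 [844. 349.]
 [833. 173.]
 [600. 184.]] c [723. 276. 100.] [(236, -11.7), (176, -93.5), (233, 177.5), (214, 86.6)]
scene 88 [[437. 211.  88.]
 [450. 421.  88.]] [444. 316.  88.] 210.0 86.6
side 88 [[449. 411.  88.]
 [443. 198.  88.]] [446. 304.  88.] 213.0 -91.6
scene 62 [[403. 266.  62.]
 [406. 376.  62.]] [405. 321.  62.] 110.0 88.3
side 62 [[406. 365.  62.]
 [401. 256.  62.]] [404. 311.  62.] 110.0 -92.4
```

The tub is centred near (643,-275), yaw −10.7°. The unit yaw is about −3.3°, and the handle is near (404,316). The case is near (429,-253), yaw −4°, already aligned with the drawer. Moving above the case.

Call:
{"op": "drive_tool", "data": {
  "commands": [
    {"dx": 29,"dy": -23,"dz": 0,"yaw": 5.5},
    {"dx": 29,"dy": -23,"dz": 0,"yaw": 5.5},
    {"dx": 29,"dy": -23,"dz": 0,"yaw": 5.5},
    {"dx": 29,"dy": -23,"dz": 0,"yaw": 0},
    {"dx": 29,"dy": -23,"dz": 0,"yaw": 0}
  ],
  "grip": 1
}}

```text
t: 2.17
eef_pos: [364.4, 469.5, 214.8]
tcp_rot: [3.141, 0.0, 3.074]
ft_force: [0.3, 0.3, 0.1]
opening: 1.002
```

Call:
{"op": "drive_tool", "data": {
  "commands": [
    {"dx": 29,"dy": -23,"dz": 0,"yaw": 0},
    {"dx": 29,"dy": -23,"dz": 0,"yaw": 0},
    {"dx": 29,"dy": -23,"dz": 0,"yaw": 0},
    {"dx": 0,"dy": -40,"dz": 0,"yaw": 0},
    {"dx": 0,"dy": -40,"dz": 0,"yaw": 0}
  ]
}}

```text
t: 2.58
eef_pos: [451.3, 320.1, 214.1]
tcp_rot: [-3.142, -0.0, 3.072]
ft_force: [1.0, -0.0, 0.5]
opening: 0.995
```

Call:
{"op": "drive_tool", "data": {
  "commands": [
    {"dx": 0,"dy": -38,"dz": 0,"yaw": 0},
    {"dx": 0,"dy": -38,"dz": 0,"yaw": 0},
    {"dx": 0,"dy": -38,"dz": 0,"yaw": 0},
    {"dx": 0,"dy": -38,"dz": 0,"yaw": 0},
    {"dx": 0,"dy": -38,"dz": 0,"yaw": 0}
  ]
}}

```text
t: 3.0
eef_pos: [449.9, 130.0, 214.9]
tcp_rot: [3.141, 0.001, 3.073]
ft_force: [1.1, -0.3, -0.3]
opening: 1.0
```

Call:
{"op": "drive_tool", "data": {
  "commands": [
    {"dx": 0,"dy": -38,"dz": 0,"yaw": 0},
    {"dx": 0,"dy": -38,"dz": 0,"yaw": 0},
    {"dx": 0,"dy": -38,"dz": 0,"yaw": 0},
    {"dx": 0,"dy": -38,"dz": 0,"yaw": 0},
    {"dx": 0,"dy": -38,"dz": 0,"yaw": 0}
  ]
}}

```text
t: 3.42
eef_pos: [450.0, -60.2, 214.9]
tcp_rot: [-3.142, 0.001, 3.073]
ft_force: [0.8, -0.1, 0.4]
opening: 1.001
```

Call:
{"op": "drive_tool", "data": {
  "commands": [
    {"dx": -4,"dy": -38,"dz": 0,"yaw": 0},
    {"dx": -4,"dy": -38,"dz": 0,"yaw": 0},
    {"dx": -4,"dy": -38,"dz": 0,"yaw": 0},
    {"dx": -4,"dy": -38,"dz": 0,"yaw": 0},
    {"dx": -4,"dy": -38,"dz": 0,"yaw": 0}
  ]
}}

```text
t: 3.83
eef_pos: [429.7, -250.3, 214.9]
tcp_rot: [-3.141, 0.0, 3.073]
ft_force: [0.8, 0.2, 0.1]
opening: 1.001
```

```bash
python3 - <<'E'
from h import *
C=cal("wrist");im=env.read_camera("wrist");cv2.imwrite("pics/w1.png",im[:,:,::-1])
print(env.state()["eef_pos"])
for o in lid(im,"wrist",34,C=C): print(o)
for q in ["case","tub","used_forceps","clean_forceps"]:
    for r in env.place_of(q,"wrist")[:3]: print(q,r["conf"],r["pixel"],p2w("wrist",r["pixel"],0,C)[0].round())
c,R,t=C;print("cam pos",-R.T@t,"fwd",R[2])
E
```

```text
[ 429.79239369 -255.7467544   214.80156959]
(2829.5, array([315.85152838, 184.8209607 ]), ((430.16326904296875, -254.475341796875), (43.429996490478516, 107.7856216430664), 85.0416259765625))
case 0.81 [234.3, 102.6] [ 319. -353.    0.]
case 0.55 [318.2, 179.6] [ 427. -252.    0.]
tub 0.96 [316.0, 319.5] [ 648. -271.    0.]
used_forceps 0.72 [549.2, 190.9] [466.  76.   0.]
clean_forceps 0.82 [440.1, 180.6] [440. -84.   0.]
cam pos [ 363.22985409 -246.28407862  384.07757898] fwd [ 0.23952518 -0.0163166  -0.97075304]
```

View pics/w1.png

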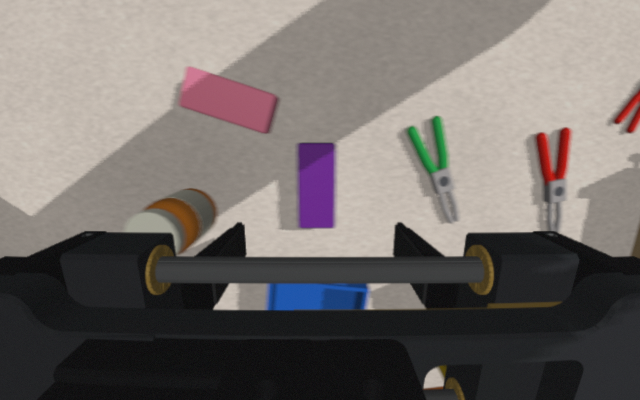

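The case in the wrist view is at (316,185), centred at (430,-254), yaw about −4.5°. The pink look-alike at (230,99) stays. Descend and grip.

Call:
{"op": "drive_tool", "data": {
  "commands": [
    {"dx": 0,"dy": 1,"dz": -40,"yaw": -0.7},
    {"dx": 0,"dy": 0,"dz": -40,"yaw": 0},
    {"dx": 0,"dy": 0,"dz": -40,"yaw": 0},
    {"dx": 0,"dy": 0,"dz": -40,"yaw": 0},
    {"dx": 0,"dy": 0,"dz": -30,"yaw": 0}
  ]
}}

```text
t: 4.5
eef_pos: [430.0, -245.4, 22.5]
tcp_rot: [3.141, -0.001, 3.063]
ft_force: [0.4, -0.6, -0.4]
opening: 0.998
```

Call:
{"op": "drive_tool", "data": {
  "commands": [
    {"dx": 0,"dy": 0,"dz": -16,"yaw": 0},
    {"dx": 0,"dy": 0,"dz": 0,"yaw": 0}
  ]
}}

```text
t: 4.67
eef_pos: [429.4, -245.1, 6.0]
tcp_rot: [3.139, -0.004, 3.062]
ft_force: [0.3, 1.2, -0.7]
opening: 1.0
```

Call:
{"op": "drive_tool", "data": {
  "commands": [
    {"dx": 0,"dy": 0,"dz": 0,"yaw": 0},
    {"dx": 0,"dy": 0,"dz": 0,"yaw": 0},
    {"dx": 0,"dy": 0,"dz": 0,"yaw": 0},
    {"dx": 0,"dy": 0,"dz": 0,"yaw": 0},
    {"dx": 0,"dy": 0,"dz": 0,"yaw": 0}
  ],
  "grip": 0.3
}}

```text
t: 5.08
eef_pos: [430.7, -247.6, 9.7]
tcp_rot: [-3.141, 0.002, 3.061]
ft_force: [-0.5, 0.2, 0.1]
opening: 0.707
```

Call:
{"op": "drive_tool", "data": {
  "commands": [
    {"dx": 0,"dy": -7,"dz": 0,"yaw": 0},
    {"dx": 0,"dy": 0,"dz": 0,"yaw": 0}
  ],
  "grip": 0.7
}}

```text
t: 5.25
eef_pos: [430.7, -255.5, 9.1]
tcp_rot: [-3.141, 0.001, 3.06]
ft_force: [0.8, 0.6, -0.0]
opening: 0.703
```

Call:
{"op": "drive_tool", "data": {
  "commands": [
    {"dx": 0,"dy": 0,"dz": 0,"yaw": 0},
    {"dx": 0,"dy": 0,"dz": 0,"yaw": 0},
    {"dx": 0,"dy": 0,"dz": 0,"yaw": 0},
    {"dx": 0,"dy": 0,"dz": 0,"yaw": 0},
    {"dx": 0,"dy": 0,"dz": 0,"yaw": 0}
  ],
  "grip": 0.3
}}

```text
t: 5.67
eef_pos: [430.1, -254.2, 8.6]
tcp_rot: [3.141, -0.0, 3.061]
ft_force: [0.2, -0.2, 0.9]
opening: 0.502
```

Gripped (opening 0.50 ≈ 48 mm). Lift and carry towards the drawer.

Call:
{"op": "drive_tool", "data": {
  "commands": [
    {"dx": 0,"dy": 0,"dz": 25,"yaw": 0},
    {"dx": 0,"dy": 0,"dz": 40,"yaw": 0},
    {"dx": 0,"dy": 0,"dz": 40,"yaw": 0},
    {"dx": 0,"dy": 10,"dz": 40,"yaw": 0},
    {"dx": 0,"dy": 25,"dz": 30,"yaw": 0}
  ]
}}

```text
t: 6.08
eef_pos: [430.7, -220.8, 186.5]
tcp_rot: [-3.14, 0.002, 3.059]
ft_force: [0.3, 0.2, -1.0]
opening: 0.504
```

Call:
{"op": "drive_tool", "data": {
  "commands": [
    {"dx": 2,"dy": 35,"dz": 10,"yaw": 0.4},
    {"dx": 2,"dy": 35,"dz": 10,"yaw": 0.3},
    {"dx": 2,"dy": 35,"dz": 10,"yaw": 0.3},
    {"dx": 2,"dy": 35,"dz": 10,"yaw": 0.3},
    {"dx": 2,"dy": 35,"dz": 10,"yaw": 0}
  ]
}}

```text
t: 6.5
eef_pos: [439.7, -42.7, 234.1]
tcp_rot: [3.141, -0.0, 3.083]
ft_force: [1.1, -0.1, -1.3]
opening: 0.502
```

Call:
{"op": "drive_tool", "data": {
  "commands": [
    {"dx": 2,"dy": 38,"dz": 0,"yaw": 0},
    {"dx": 2,"dy": 38,"dz": 0,"yaw": 0},
    {"dx": 2,"dy": 38,"dz": 0,"yaw": 0},
    {"dx": 2,"dy": 38,"dz": 0,"yaw": 0},
    {"dx": 2,"dy": 38,"dz": 0,"yaw": 0}
  ]
}}

```text
t: 6.92
eef_pos: [449.7, 147.6, 233.6]
tcp_rot: [3.142, -0.0, 3.083]
ft_force: [0.6, 0.0, -1.1]
opening: 0.506
```

Call:
{"op": "drive_tool", "data": {
  "commands": [
    {"dx": 4,"dy": 38,"dz": 0,"yaw": 0},
    {"dx": 4,"dy": 38,"dz": 0,"yaw": 0},
    {"dx": 4,"dy": 30,"dz": 0,"yaw": 0},
    {"dx": 4,"dy": 20,"dz": 0,"yaw": 0},
    {"dx": 0,"dy": 15,"dz": 0,"yaw": 0}
  ]
}}

```text
t: 7.33
eef_pos: [466.2, 288.8, 233.1]
tcp_rot: [-3.142, -0.0, 3.085]
ft_force: [0.4, -0.7, -2.2]
opening: 0.502
```

Call:
{"op": "drive_tool", "data": {
  "commands": [
    {"dx": 0,"dy": 0,"dz": 0,"yaw": 0},
    {"dx": 0,"dy": 0,"dz": 0,"yaw": 0}
  ]
}}

```text
t: 7.5
eef_pos: [465.8, 286.9, 233.1]
tcp_rot: [-3.141, -0.001, 3.085]
ft_force: [0.5, 0.0, -2.3]
opening: 0.504
```

```bash
python3 - <<'E'
from h import *
C=cal("wrist");im=env.read_camera("wrist");cv2.imwrite("pics/w2.png",im[:,:,::-1])
s=env.state();print(s["eef_pos"],s["opening"])
for q,z in [("drawer_spot",22),("unit_drawer0_handle",62),("unit",0)]:
    for r in env.place_of(q,"wrist")[:3]: print(q,r["conf"],r["pixel"],p2w("wrist",r["pixel"],z,C)[0].round())
for o in lid(im,"wrist",34,C=C): print(o)
np.savez("pics/C2.npz",r=C[0]["rvec"],t=C[0]["tvec"])
E
```

```text
[465.91287039 286.23587843 233.29088465] 0.5009587871228808
unit_drawer0_handle 0.72 [341.3, 137.2] [407. 316.  62.]
(1912.0, array([319.04368932, 295.89320388]), ((633.5020751953125, 276.62762451171875), (118.07962799072266, 41.56417465209961), 86.67180633544922))
(8701.0, array([319.10655738, 206.34153005]), ((499.4114990234375, 284.4532775878906), (120.98255157470703, 139.34901428222656), 86.69979095458984))
```

View pics/w2.png

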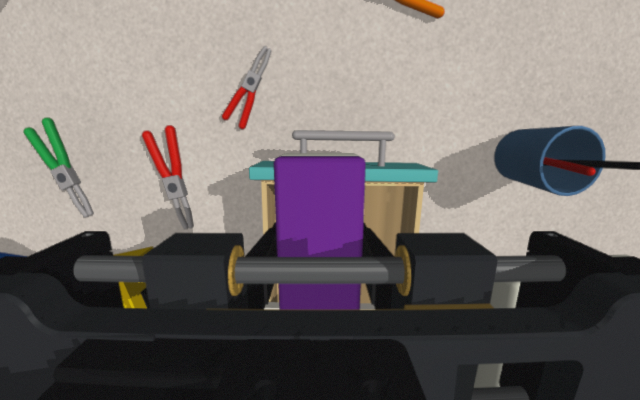

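```bash
python3 - <<'E'
from h import *
a=cv2.imread("pics/w2.png")[120:240,235:450];cv2.imwrite("pics/w2c.png",cv2.resize(a,None,fx=3.7,fy=3.7,interpolation=cv2.INTER_CUBIC))
for p,z in [((294,136),62),((393,137),62),((250,165),88),((436,170),88),((250,178),88),((436,181),88),((273,183),78),((416,185),78)]:
    print(p,z,p2w("wrist",p,z)[0].round(1))
E
```

```text
(294, 136) 62 [403.2 259.4  62. ]
(393, 137) 62 [411.1 375.7  62. ]
(250, 165) 88 [431.3 210.3  88. ]
(436, 170) 88 [449.2 417.6  88. ]
(250, 178) 88 [445.8 208.6  88. ]
(436, 181) 88 [461.7 418.   88. ]
(273, 183) 78 [454.7 232.2  78. ]
(416, 185) 78 [467.1 398.6  78. ]
```

View pics/w2c.png

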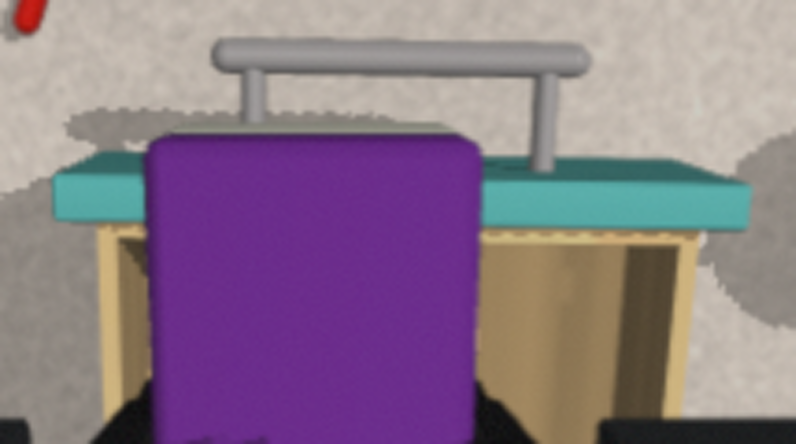

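```bash
python3 - <<'E'
from h import *
for p,z in [((293,134.5),62),((394,136),62),((249.9,166.8),88),((437.7,170),88),((250,179.5),88),((437.7,182),88),((267,184),78),((419.6,186),78),((365,185.5),78)]:
    print(p,z,p2w("wrist",p,z)[0].round(1))
E
```

```text
(293, 134.5) 62 [401.4 258.4  62. ]
(394, 136) 62 [410.  376.9  62. ]
(249.9, 166.8) 88 [433.2 210.   88. ]
(437.7, 170) 88 [449.3 419.5  88. ]
(250, 179.5) 88 [447.5 208.4  88. ]
(437.7, 182) 88 [463. 420.  88.]
(267, 184) 78 [455.5 225.1  78. ]
(419.6, 186) 78 [468.5 402.9  78. ]
(365, 185.5) 78 [464.1 338.8  78. ]
```

Wrist view: panel inner face centre is (462,314), handle is (406,317) and unit yaw is about −3.8°. That puts drawer_spot at about (537,308). Align over it and lower.

Call:
{"op": "drive_tool", "data": {
  "commands": [
    {"dx": 20,"dy": 8,"dz": 0,"yaw": -0.6},
    {"dx": 25,"dy": 8,"dz": -15,"yaw": 0},
    {"dx": 22,"dy": 6,"dz": -25,"yaw": 0},
    {"dx": 0,"dy": 0,"dz": -30,"yaw": 0},
    {"dx": 0,"dy": 0,"dz": -20,"yaw": 0}
  ]
}}

```text
t: 8.12
eef_pos: [533.7, 307.5, 141.1]
tcp_rot: [-3.141, -0.001, 3.071]
ft_force: [0.1, -1.0, -1.1]
opening: 0.504
```

Call:
{"op": "drive_tool", "data": {
  "commands": [
    {"dx": 0,"dy": 0,"dz": 0,"yaw": 0},
    {"dx": 0,"dy": 0,"dz": 0,"yaw": 0},
    {"dx": 0,"dy": 0,"dz": 0,"yaw": 0}
  ]
}}

```text
t: 8.37
eef_pos: [533.9, 308.5, 145.2]
tcp_rot: [3.141, 0.002, 3.072]
ft_force: [0.6, 0.3, -1.4]
opening: 0.502
```

```bash
python3 - <<'E'
from h import *
s=env.state();print(s["eef_pos"],s["tcp_rot"],s["opening"])
C=cal("wrist")
im=env.read_camera("wrist")
a=cv2.imwrite("pics/w3.png",im[:,:,::-1])
im=env.read_camera("scene")[:,:,::-1][220:330,320:460];cv2.imwrite("pics/s3.png",cv2.resize(im,None,fx=5,fy=5,interpolation=cv2.INTER_CUBIC))
E
```

```text
[533.9268257  308.52412219 145.2179821 ] [3.14064565e+00 1.67759110e-03 3.07227352e+00] 0.5024885528965483
```

View pics/w3.png

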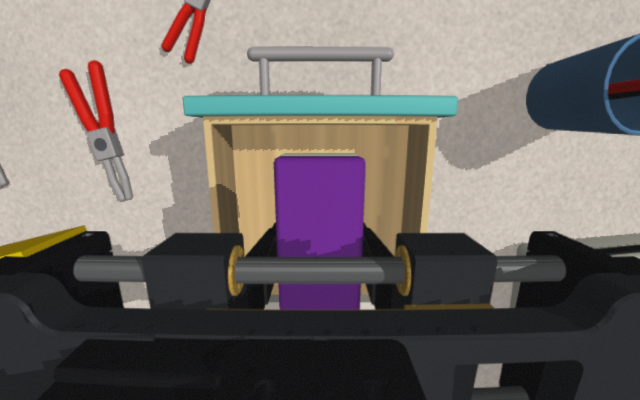

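View pics/s3.png

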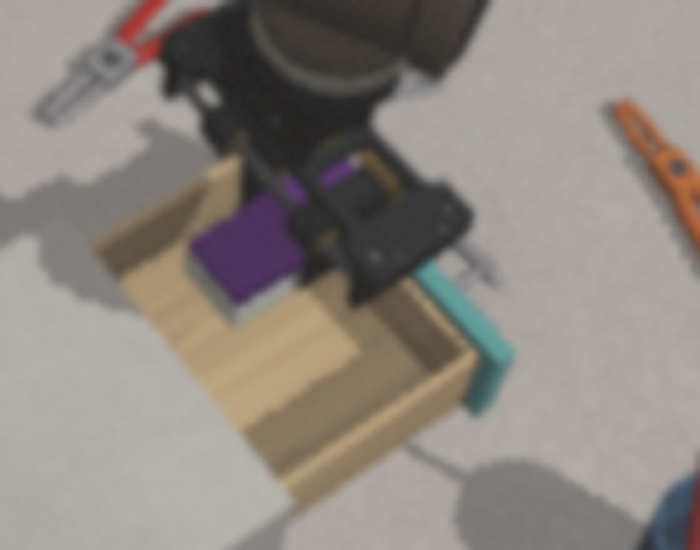

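```bash
python3 - <<'E'
from h import *
for p,z in [((320,123),78),((211,123),78),((431,124),78),((320,117),88),((320,156),170.6),((319,53),62)]:
    print(p,z,p2w("wrist",p,z)[0].round(1))
E
```

```text
(320, 123) 78 [461.1 314.1  78. ]
(211, 123) 78 [454.5 225.9  78. ]
(431, 124) 78 [467.7 404.1  78. ]
(320, 117) 88 [456.8 314.3  88. ]
(320, 156) 170.6 [479.5 312.4 170.6]
(319, 53) 62 [404.8 317.2  62. ]
```

Consistent: the panel's inner face is at x=461 and the case's near edge at about 479, centred in the drawer. Lowering.

Call:
{"op": "drive_tool", "data": {
  "commands": [
    {"dx": 0,"dy": 0,"dz": -30,"yaw": 0},
    {"dx": 0,"dy": 0,"dz": -30,"yaw": 0},
    {"dx": 0,"dy": 0,"dz": -25,"yaw": 0},
    {"dx": 0,"dy": 0,"dz": -15,"yaw": 0},
    {"dx": 0,"dy": 0,"dz": -7,"yaw": 0}
  ]
}}

```text
t: 8.88
eef_pos: [533.0, 308.5, 35.8]
tcp_rot: [-3.141, -0.001, 3.073]
ft_force: [-0.0, -0.4, -2.2]
opening: 0.504
```

Call:
{"op": "drive_tool", "data": {
  "commands": [
    {"dx": 0,"dy": 0,"dz": 0,"yaw": 0},
    {"dx": 0,"dy": 0,"dz": 0,"yaw": 0}
  ]
}}

```text
t: 9.05
eef_pos: [533.8, 308.9, 37.9]
tcp_rot: [3.141, 0.001, 3.073]
ft_force: [-0.8, 0.4, -1.0]
opening: 0.506
```

Call:
{"op": "drive_tool", "data": {
  "commands": [
    {"dx": 0,"dy": 0,"dz": -3,"yaw": 0},
    {"dx": 0,"dy": 0,"dz": -3,"yaw": 0},
    {"dx": 0,"dy": 0,"dz": 0,"yaw": 0},
    {"dx": 0,"dy": 0,"dz": 0,"yaw": 0}
  ]
}}

```text
t: 9.38
eef_pos: [533.4, 308.7, 31.0]
tcp_rot: [3.141, 0.0, 3.073]
ft_force: [0.1, 0.4, -1.3]
opening: 0.501
```

Call:
{"op": "drive_tool", "data": {
  "commands": [
    {"dx": 0,"dy": 0,"dz": 0,"yaw": 0},
    {"dx": 0,"dy": 0,"dz": 0,"yaw": 0},
    {"dx": 0,"dy": 0,"dz": 0,"yaw": 0},
    {"dx": 0,"dy": 0,"dz": 0,"yaw": 0}
  ],
  "grip": 0.8
}}

```text
t: 9.72
eef_pos: [533.4, 308.7, 30.8]
tcp_rot: [3.141, 0.0, 3.073]
ft_force: [-0.0, -0.3, -0.4]
opening: 0.723
```

Call:
{"op": "drive_tool", "data": {
  "commands": [
    {"dx": 0,"dy": 0,"dz": 20,"yaw": 0},
    {"dx": 0,"dy": 0,"dz": 35,"yaw": 0},
    {"dx": -20,"dy": 0,"dz": 35,"yaw": 0},
    {"dx": -35,"dy": 3,"dz": 20,"yaw": 0},
    {"dx": -35,"dy": 3,"dz": 10,"yaw": 0}
  ]
}}

```text
t: 10.13
eef_pos: [443.4, 314.8, 153.3]
tcp_rot: [3.139, 0.003, 3.072]
ft_force: [0.1, 1.1, -0.5]
opening: 0.801
```

Call:
{"op": "drive_tool", "data": {
  "commands": [
    {"dx": -35,"dy": 3,"dz": 0,"yaw": 0},
    {"dx": -20,"dy": 1,"dz": 0,"yaw": 0},
    {"dx": 0,"dy": 0,"dz": 0,"yaw": 0},
    {"dx": 0,"dy": 0,"dz": 0,"yaw": 0}
  ],
  "grip": 0
}}

```text
t: 10.47
eef_pos: [388.1, 319.0, 151.2]
tcp_rot: [3.141, 0.001, 3.074]
ft_force: [0.6, 0.8, 0.2]
opening: 0.578
```

```bash
python3 - <<'E'
from h import *
s=env.state();print(s["eef_pos"],s["tcp_rot"],s["opening"])
im=env.read_camera("wrist")
a=cv2.imwrite("pics/w4.png",im[:,:,::-1])
im=env.read_camera("scene")[:,:,::-1][220:330,320:460];cv2.imwrite("pics/s4.png",cv2.resize(im,None,fx=5,fy=5,interpolation=cv2.INTER_CUBIC))
E
```

```text
[388.05851587 319.01022266 151.24595558] [3.14089918e+00 9.55717883e-04 3.07412899e+00] 0.5782158382931557
```

View pics/w4.png

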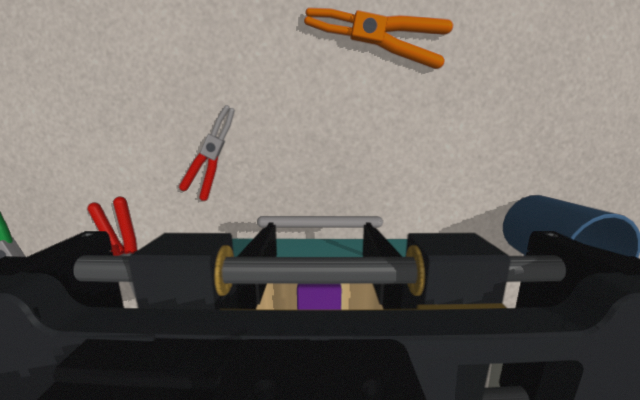

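View pics/s4.png

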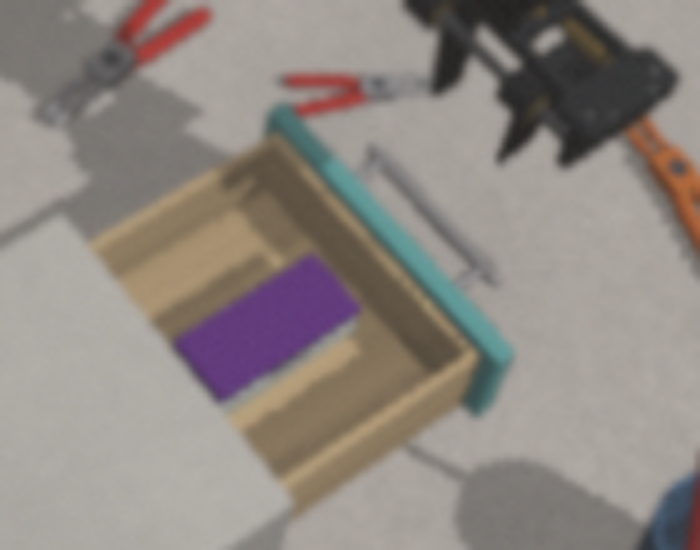

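The case lies flat, lid up, in the drawer at scene crop (270,325). Now I'll close the fingers, drop in front of the bar and push.

Call:
{"op": "drive_tool", "data": {
  "commands": [
    {"dx": -17,"dy": -1,"dz": 0,"yaw": 0},
    {"dx": 0,"dy": 0,"dz": 0,"yaw": 0},
    {"dx": 0,"dy": 0,"dz": -20,"yaw": 0},
    {"dx": 0,"dy": 0,"dz": -30,"yaw": 0},
    {"dx": 0,"dy": 0,"dz": -30,"yaw": 0}
  ]
}}

```text
t: 10.98
eef_pos: [373.0, 318.0, 70.1]
tcp_rot: [3.14, 0.002, 3.072]
ft_force: [0.4, 1.2, -1.0]
opening: 0.137
```

Call:
{"op": "drive_tool", "data": {
  "commands": [
    {"dx": 0,"dy": 0,"dz": -20,"yaw": 0},
    {"dx": 0,"dy": 0,"dz": -9,"yaw": 0},
    {"dx": 0,"dy": 0,"dz": 0,"yaw": 0},
    {"dx": 0,"dy": 0,"dz": 0,"yaw": 0},
    {"dx": 0,"dy": 0,"dz": 0,"yaw": 0}
  ]
}}

```text
t: 11.4
eef_pos: [372.1, 318.0, 42.6]
tcp_rot: [3.141, 0.001, 3.073]
ft_force: [1.1, 0.1, 0.6]
opening: 0.004
```

```bash
python3 - <<'E'
from h import *
s=env.state();print(s["eef_pos"],s["ft_force"],s["opening"])
im=env.read_camera("side")[:,:,::-1][100:220,170:330];cv2.imwrite("pics/s5.png",cv2.resize(im,None,fx=5,fy=5,interpolation=cv2.INTER_CUBIC))
E
```

```text
[372.13350811 317.9709609   42.60430394] [1.065293   0.11504954 0.59859679] 0.00412419582952287
```

View pics/s5.png

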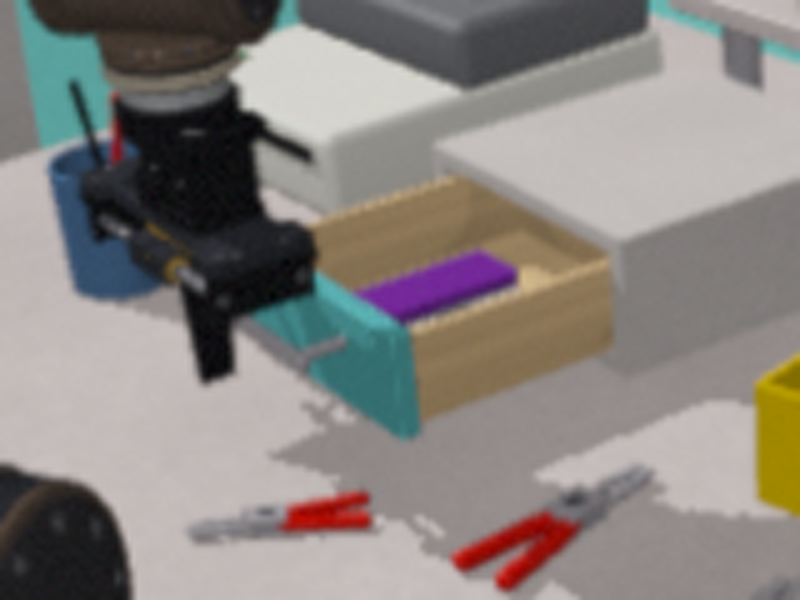

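Call:
{"op": "drive_tool", "data": {
  "commands": [
    {"dx": 8,"dy": -0.6,"dz": 0,"yaw": 0},
    {"dx": 4,"dy": -0.3,"dz": 0,"yaw": 0},
    {"dx": 4,"dy": -0.3,"dz": 0,"yaw": 0},
    {"dx": 5,"dy": -0.4,"dz": 0,"yaw": 0},
    {"dx": 7,"dy": -0.5,"dz": 0,"yaw": 0}
  ]
}}

```text
t: 11.87
eef_pos: [399.5, 315.5, 41.8]
tcp_rot: [3.142, -0.0, 3.073]
ft_force: [-1.4, 0.6, 0.8]
opening: 0.004
```

Call:
{"op": "drive_tool", "data": {
  "commands": [
    {"dx": 9,"dy": -0.6,"dz": 0,"yaw": 0},
    {"dx": 11,"dy": -0.8,"dz": 0,"yaw": 0},
    {"dx": 11,"dy": -0.8,"dz": 0,"yaw": 0},
    {"dx": 11,"dy": -0.8,"dz": 0,"yaw": 0},
    {"dx": 11,"dy": -0.8,"dz": 0,"yaw": 0}
  ]
}}

```text
t: 12.28
eef_pos: [453.7, 311.6, 41.6]
tcp_rot: [3.141, 0.0, 3.073]
ft_force: [-2.2, 0.8, 1.0]
opening: 0.004
```

Call:
{"op": "drive_tool", "data": {
  "commands": [
    {"dx": 11,"dy": -0.8,"dz": 0,"yaw": 0},
    {"dx": 11,"dy": -0.8,"dz": 0,"yaw": 0},
    {"dx": 11,"dy": -0.8,"dz": 0,"yaw": 0},
    {"dx": 11,"dy": -0.8,"dz": 0,"yaw": 0},
    {"dx": 11,"dy": -0.8,"dz": 0,"yaw": 0}
  ]
}}

```text
t: 12.7
eef_pos: [508.4, 307.7, 41.6]
tcp_rot: [3.142, -0.0, 3.073]
ft_force: [-0.6, 1.6, 0.5]
opening: 0.007
```

Call:
{"op": "drive_tool", "data": {
  "commands": [
    {"dx": 6,"dy": -0.4,"dz": 0,"yaw": 0},
    {"dx": 3,"dy": -0.2,"dz": 0,"yaw": 0},
    {"dx": 2,"dy": 0,"dz": 0,"yaw": 0},
    {"dx": 1,"dy": 0,"dz": 0,"yaw": 0},
    {"dx": 0,"dy": 0,"dz": 0,"yaw": 0}
  ]
}}

```text
t: 13.12
eef_pos: [519.2, 307.2, 41.6]
tcp_rot: [3.142, -0.0, 3.073]
ft_force: [-0.8, 0.5, 0.8]
opening: 0.004
```

```bash
python3 - <<'E'
from h import *
s=env.state();print(s["eef_pos"],s["ft_force"],s["opening"])
im=env.read_camera("side")[:,:,::-1][100:220,200:360];cv2.imwrite("pics/s6.png",cv2.resize(im,None,fx=5,fy=5,interpolation=cv2.INTER_CUBIC))
E
```

```text
[519.1738301  307.16040003  41.62435562] [-0.81948336  0.4701854   0.79508718] 0.004170417296769098
```

View pics/s6.png

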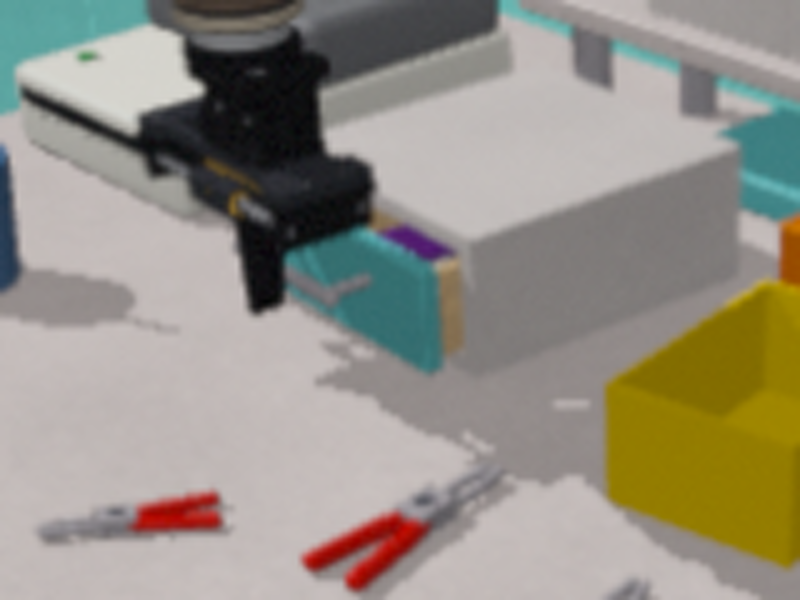

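About 20 mm still open. Continue slowly until the force rises.

Call:
{"op": "drive_tool", "data": {
  "commands": [
    {"dx": 4,"dy": -0.3,"dz": 0,"yaw": 0},
    {"dx": 4,"dy": -0.3,"dz": 0,"yaw": 0},
    {"dx": 4,"dy": -0.3,"dz": 0,"yaw": 0},
    {"dx": 0,"dy": 0,"dz": 0,"yaw": 0}
  ]
}}

```text
t: 13.5
eef_pos: [532.3, 306.3, 41.7]
tcp_rot: [3.141, 0.001, 3.073]
ft_force: [-0.8, 1.2, 0.0]
opening: 0.004
```

Call:
{"op": "drive_tool", "data": {
  "commands": [
    {"dx": 2,"dy": 0,"dz": 0,"yaw": 0},
    {"dx": 0,"dy": 0,"dz": 0,"yaw": 0},
    {"dx": 2,"dy": 0,"dz": 0,"yaw": 0},
    {"dx": 0,"dy": 0,"dz": 0,"yaw": 0}
  ]
}}

```text
t: 13.83
eef_pos: [535.5, 306.2, 41.7]
tcp_rot: [3.141, 0.0, 3.073]
ft_force: [0.7, -0.7, 0.1]
opening: 0.003
```

Call:
{"op": "drive_tool", "data": {
  "commands": [
    {"dx": 2,"dy": 0,"dz": 0,"yaw": 0},
    {"dx": 0,"dy": 0,"dz": 0,"yaw": 0},
    {"dx": 1,"dy": 0,"dz": 0,"yaw": 0},
    {"dx": 0,"dy": 0,"dz": 0,"yaw": 0}
  ]
}}

```text
t: 14.17
eef_pos: [538.4, 306.3, 41.6]
tcp_rot: [3.141, 0.0, 3.073]
ft_force: [0.5, 0.5, 1.3]
opening: 0.005
```

```bash
python3 - <<'E'
from h import *
s=env.state();print(s["eef_pos"],s["ft_force"],s["opening"])
im=env.read_camera("side")[:,:,::-1][120:200,230:330];cv2.imwrite("pics/s7.png",cv2.resize(im,None,fx=7,fy=7,interpolation=cv2.INTER_CUBIC))
E
```

```text
[538.38620486 306.2606584   41.64948017] [0.51139115 0.51327246 1.3087874 ] 0.0053751284705562015
```

View pics/s7.png

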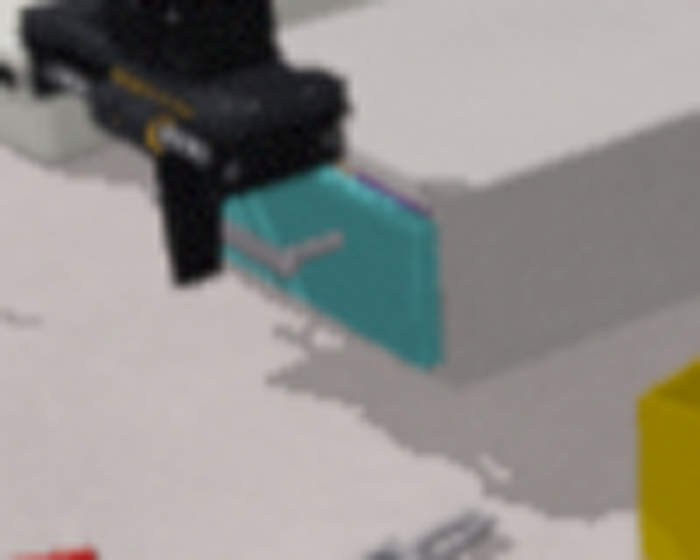

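Call:
{"op": "drive_tool", "data": {
  "commands": [
    {"dx": 2,"dy": 0,"dz": 0,"yaw": 0},
    {"dx": 0,"dy": 0,"dz": 0,"yaw": 0},
    {"dx": 0,"dy": 0,"dz": 0,"yaw": 0}
  ]
}}

```text
t: 14.47
eef_pos: [540.5, 306.3, 41.7]
tcp_rot: [3.141, 0.0, 3.073]
ft_force: [0.5, -0.8, -0.2]
opening: 0.007
```

Call:
{"op": "drive_tool", "data": {
  "commands": [
    {"dx": 2,"dy": 0,"dz": 0,"yaw": 0},
    {"dx": 0,"dy": 0,"dz": 0,"yaw": 0},
    {"dx": 0,"dy": 0,"dz": 0,"yaw": 0}
  ]
}}

```text
t: 14.72
eef_pos: [542.3, 306.3, 41.7]
tcp_rot: [3.142, -0.0, 3.073]
ft_force: [-1.1, -0.5, 0.6]
opening: 0.001
```

Call:
{"op": "drive_tool", "data": {
  "commands": [
    {"dx": 2,"dy": 0,"dz": 0,"yaw": 0},
    {"dx": 0,"dy": 0,"dz": 0,"yaw": 0},
    {"dx": 0,"dy": 0,"dz": 0,"yaw": 0}
  ]
}}

```text
t: 14.97
eef_pos: [542.4, 306.2, 41.6]
tcp_rot: [-3.14, -0.004, 3.073]
ft_force: [-10.0, 0.1, 5.3]
opening: 0.007
```

The force rose to −10 N with no further travel, so it's on the stop. One more small press, then back off and check.

Call:
{"op": "drive_tool", "data": {
  "commands": [
    {"dx": 1,"dy": 0,"dz": 0,"yaw": 0},
    {"dx": 0,"dy": 0,"dz": 0,"yaw": 0}
  ]
}}

```text
t: 15.13
eef_pos: [542.5, 306.2, 41.6]
tcp_rot: [-3.14, -0.006, 3.073]
ft_force: [-15.3, 1.0, 8.3]
opening: -0.001
```

Call:
{"op": "drive_tool", "data": {
  "commands": [
    {"dx": -10,"dy": 0,"dz": 0,"yaw": 0},
    {"dx": -25,"dy": 0,"dz": 0,"yaw": 0},
    {"dx": -25,"dy": -10,"dz": 30,"yaw": 0},
    {"dx": -10,"dy": -15,"dz": 38,"yaw": 0},
    {"dx": 0,"dy": -20,"dz": 36,"yaw": 0}
  ],
  "grip": 0.7
}}

```text
t: 15.55
eef_pos: [472.8, 261.5, 146.0]
tcp_rot: [-3.141, -0.002, 3.075]
ft_force: [1.8, 1.2, 0.5]
opening: 0.302
```

Call:
{"op": "drive_tool", "data": {
  "commands": [
    {"dx": 0,"dy": -35,"dz": 20,"yaw": 0},
    {"dx": 0,"dy": -38,"dz": 20,"yaw": 0},
    {"dx": 0,"dy": -38,"dz": 0,"yaw": 0},
    {"dx": 0,"dy": -36,"dz": 0,"yaw": 0},
    {"dx": 0,"dy": -25,"dz": 0,"yaw": 0}
  ]
}}

```text
t: 15.97
eef_pos: [475.2, 88.2, 185.4]
tcp_rot: [-3.142, 0.002, 3.072]
ft_force: [1.1, 0.0, -0.9]
opening: 0.648
```

Call:
{"op": "drive_tool", "data": {
  "commands": [
    {"dx": 0,"dy": 0,"dz": 0,"yaw": 0},
    {"dx": 0,"dy": 0,"dz": 0,"yaw": 0},
    {"dx": 0,"dy": 0,"dz": 0,"yaw": 0}
  ]
}}

```text
t: 16.22
eef_pos: [475.5, 90.8, 184.8]
tcp_rot: [3.141, 0.001, 3.072]
ft_force: [0.1, 0.5, 0.3]
opening: 0.702
```

```bash
python3 - <<'E'
from h import *
s=env.state();print(s["eef_pos"],s["tcp_rot"],s["opening"])
C=cal("wrist");im=env.read_camera("wrist");cv2.imwrite("pics/w8.png",im[:,:,::-1])
for q,z in [("used_forceps",0),("used_forceps_tip",7),("used_forceps_end",7)]:
    for r in env.place_of(q,"wrist")[:3]: print(q,r["conf"],r["pixel"],p2w("wrist",r["pixel"],z,C)[0].round(1))
im=env.read_camera("side")[:,:,::-1][110:200,210:360];cv2.imwrite("pics/s8.png",cv2.resize(im,None,fx=5,fy=5,interpolation=cv2.INTER_CUBIC))
im=env.read_camera("scene")[:,:,::-1][220:370,260:440];cv2.imwrite("pics/s9.png",cv2.resize(im,None,fx=4,fy=4,interpolation=cv2.INTER_CUBIC))
E
```

```text
[475.51472646  90.81694553 184.80896945] [3.14132832e+00 6.88806962e-04 3.07231871e+00] 0.7015807166380119
used_forceps 0.71 [412.4, 57.8] [332.9 208.8   0. ]
used_forceps 0.66 [308.9, 177.8] [465.   78.1   0. ]
used_forceps_tip 0.87 [319.9, 225.5] [526.7  87.7   7. ]
used_forceps_tip 0.6 [430.2, 15.4] [291.1 226.9   7. ]
used_forceps_end 0.91 [296.9, 123.3] [397.9  69.4   7. ]
used_forceps_end 0.83 [391.5, 92.2] [370.4 181.9   7. ]
```

View pics/w8.png

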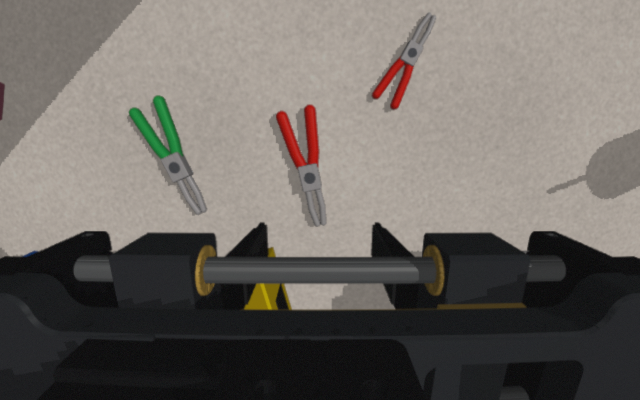

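View pics/s8.png

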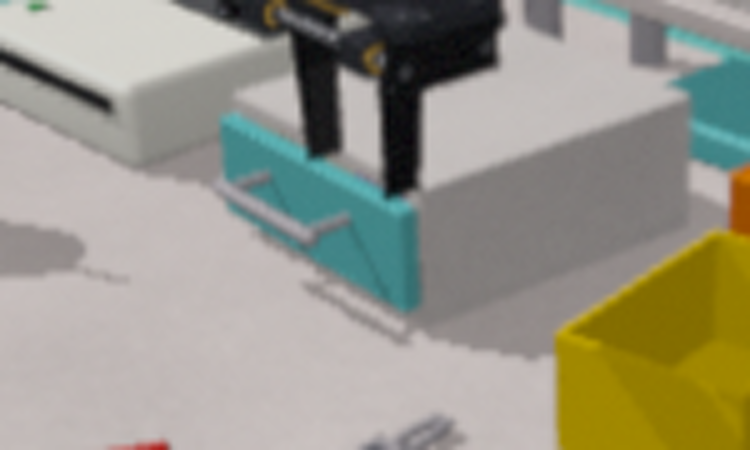

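View pics/s9.png

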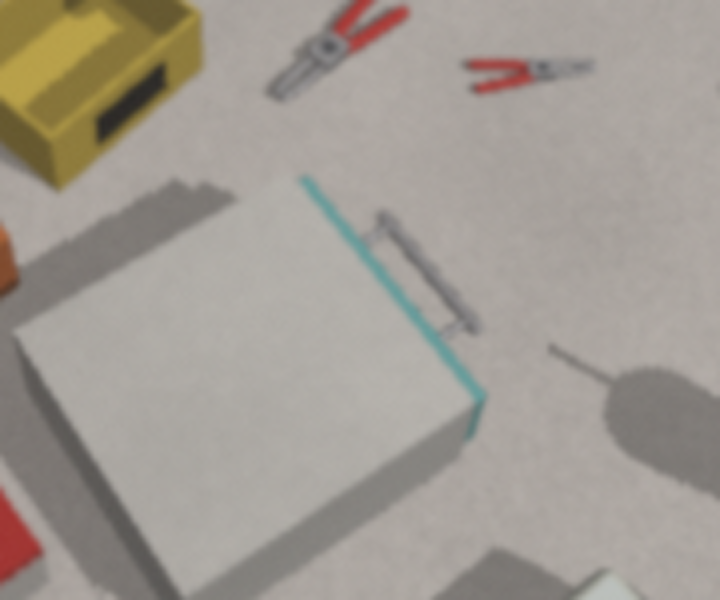

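The drawer is flush. The used forceps (larger red) have their joint at wrist pixel (309,178), giving (463,78.5), yaw +8.1°. The smaller red pair at (412,55) stays. Picking it up.

Call:
{"op": "drive_tool", "data": {
  "commands": [
    {"dx": -6,"dy": -6,"dz": -25,"yaw": 6},
    {"dx": -6,"dy": -6,"dz": -35,"yaw": 6.1},
    {"dx": 0,"dy": 0,"dz": -38,"yaw": 0},
    {"dx": 0,"dy": 0,"dz": -35,"yaw": 0},
    {"dx": 0,"dy": 0,"dz": -22,"yaw": 0}
  ]
}}

```text
t: 16.93
eef_pos: [462.4, 78.8, 27.1]
tcp_rot: [3.141, -0.002, -2.999]
ft_force: [0.7, -0.2, -0.6]
opening: 0.7
```

Call:
{"op": "drive_tool", "data": {
  "commands": [
    {"dx": 0,"dy": 0,"dz": 0,"yaw": 0},
    {"dx": 0,"dy": 0,"dz": 0,"yaw": 0},
    {"dx": 0,"dy": 0,"dz": 0,"yaw": 0}
  ]
}}

```text
t: 17.18
eef_pos: [464.0, 78.8, 30.7]
tcp_rot: [-3.142, 0.001, -2.999]
ft_force: [0.1, 0.2, -0.2]
opening: 0.697
```

```bash
python3 - <<'E'
from h import *
s=env.state();print(s["eef_pos"],s["tcp_rot"],s["opening"])
C=cal("wrist");im=env.read_camera("wrist");cv2.imwrite("pics/w10.png",im[:,:,::-1])
for q,z in [("used_forceps",0),("used_forceps_tip",7),("used_forceps_end",7)]:
    for r in env.place_of(q,"wrist")[:3]: print(q,r["conf"],r["pixel"],p2w("wrist",r["pixel"],z,C)[0].round(1))
E
```

```text
[463.95108677  78.75486909  30.74449542] [-3.14154750e+00  1.09433418e-03 -2.99883814e+00] 0.6969267699295084
used_forceps 0.97 [318.1, 223.9] [464.1  77.3   0. ]
used_forceps 0.96 [535.0, 61.0] [330.5 205.3   0. ]
used_forceps_tip 0.85 [318.7, 304.3] [526.7  86.7   7. ]
used_forceps_end 0.93 [320.3, 134.8] [400.1  69.7   7. ]
used_forceps_end 0.58 [486.1, 115.2] [371.2 176.8   7. ]
```

View pics/w10.png

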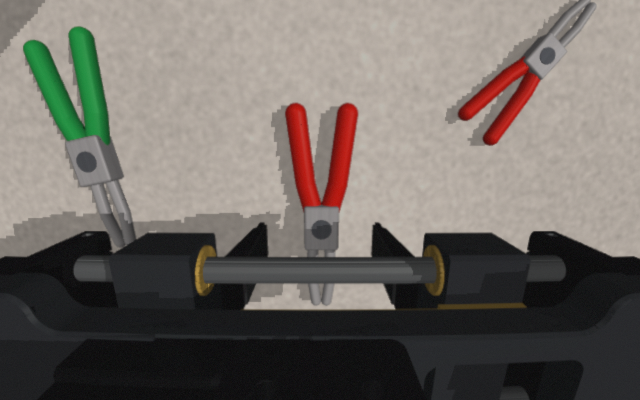

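Call:
{"op": "drive_tool", "data": {
  "commands": [
    {"dx": 0,"dy": 0,"dz": -12,"yaw": 0},
    {"dx": 0,"dy": 0,"dz": -9,"yaw": 0},
    {"dx": 0,"dy": 0,"dz": -4,"yaw": 0},
    {"dx": 0,"dy": 0,"dz": -2,"yaw": 0},
    {"dx": 0,"dy": 0,"dz": 0,"yaw": 0}
  ]
}}

```text
t: 17.8
eef_pos: [463.2, 78.5, 2.5]
tcp_rot: [3.141, -0.001, -2.999]
ft_force: [-0.4, -0.5, 0.6]
opening: 0.701
```

Call:
{"op": "drive_tool", "data": {
  "commands": [
    {"dx": 0,"dy": 0,"dz": 0,"yaw": 0},
    {"dx": 0,"dy": 0,"dz": 0,"yaw": 0},
    {"dx": 0,"dy": 0,"dz": 0,"yaw": 0},
    {"dx": 0,"dy": 0,"dz": 0,"yaw": 0},
    {"dx": 0,"dy": 0,"dz": 0,"yaw": 0}
  ],
  "grip": 0
}}

```text
t: 18.22
eef_pos: [463.5, 78.6, 2.9]
tcp_rot: [3.142, 0.0, -2.999]
ft_force: [0.2, -0.0, -0.2]
opening: 0.409
```

Call:
{"op": "drive_tool", "data": {
  "commands": [
    {"dx": 0,"dy": 0,"dz": 0,"yaw": 0},
    {"dx": 0,"dy": 0,"dz": 0,"yaw": 0},
    {"dx": 0,"dy": 0,"dz": 0,"yaw": 0},
    {"dx": 0,"dy": 0,"dz": 0,"yaw": 0},
    {"dx": 0,"dy": 0,"dz": 0,"yaw": 0}
  ]
}}

```text
t: 18.63
eef_pos: [463.4, 78.5, 2.8]
tcp_rot: [3.142, 0.0, -2.999]
ft_force: [-0.4, 0.4, 1.2]
opening: 0.251
```

Gripped at 24 mm. Lift and carry towards the tub.

Call:
{"op": "drive_tool", "data": {
  "commands": [
    {"dx": 0,"dy": 0,"dz": 20,"yaw": 0},
    {"dx": 0,"dy": 0,"dz": 35,"yaw": 0},
    {"dx": 0,"dy": 0,"dz": 40,"yaw": 0},
    {"dx": 0,"dy": 0,"dz": 40,"yaw": 0},
    {"dx": 0,"dy": 0,"dz": 40,"yaw": 0}
  ]
}}

```text
t: 19.05
eef_pos: [462.7, 78.5, 179.5]
tcp_rot: [3.141, -0.001, -2.999]
ft_force: [1.6, 0.6, -1.6]
opening: 0.252
```

Call:
{"op": "drive_tool", "data": {
  "commands": [
    {"dx": 7,"dy": -25,"dz": 30,"yaw": -4},
    {"dx": 8,"dy": -35,"dz": 15,"yaw": -5},
    {"dx": 8,"dy": -36,"dz": 0,"yaw": -5},
    {"dx": 8,"dy": -36,"dz": 0,"yaw": -4.8},
    {"dx": 8,"dy": -36,"dz": 0,"yaw": 0}
  ]
}}

```text
t: 19.47
eef_pos: [502.3, -91.1, 223.1]
tcp_rot: [3.142, 0.001, 2.951]
ft_force: [0.5, -0.2, -0.9]
opening: 0.251
```

Call:
{"op": "drive_tool", "data": {
  "commands": [
    {"dx": 8,"dy": -36,"dz": 0,"yaw": 0},
    {"dx": 8,"dy": -36,"dz": 0,"yaw": 0},
    {"dx": 7,"dy": -36,"dz": 0,"yaw": 0},
    {"dx": 7,"dy": -36,"dz": 0,"yaw": 0},
    {"dx": 0,"dy": -24,"dz": 0,"yaw": 0}
  ]
}}

```text
t: 19.88
eef_pos: [532.8, -260.5, 222.2]
tcp_rot: [-3.141, 0.0, 2.955]
ft_force: [-0.6, 0.9, -0.6]
opening: 0.251
```

Call:
{"op": "drive_tool", "data": {
  "commands": [
    {"dx": 0,"dy": 0,"dz": 0,"yaw": 0},
    {"dx": 0,"dy": 0,"dz": 0,"yaw": 0},
    {"dx": 0,"dy": 0,"dz": 0,"yaw": 0},
    {"dx": 0,"dy": 0,"dz": 0,"yaw": 0}
  ]
}}

```text
t: 20.22
eef_pos: [532.3, -256.4, 222.7]
tcp_rot: [3.141, -0.0, 2.957]
ft_force: [-0.3, -0.3, -1.5]
opening: 0.252
```

```bash
python3 - <<'E'
from h import *
s=env.state();print(s["eef_pos"],s["tcp_rot"],s["opening"])
C=cal("wrist");im=env.read_camera("wrist");cv2.imwrite("pics/w11.png",im[:,:,::-1])
for q,z in [("tub",0)]:
    for r in env.place_of(q,"wrist")[:3]: print(q,r["conf"],r["pixel"],p2w("wrist",r["pixel"],z,C)[0].round(1))
E
```

```text
[ 532.27175595 -256.3619676   222.70771008] [ 3.14119286e+00 -3.45725729e-04  2.95675445e+00] 0.2517207894806512
```

View pics/w11.png

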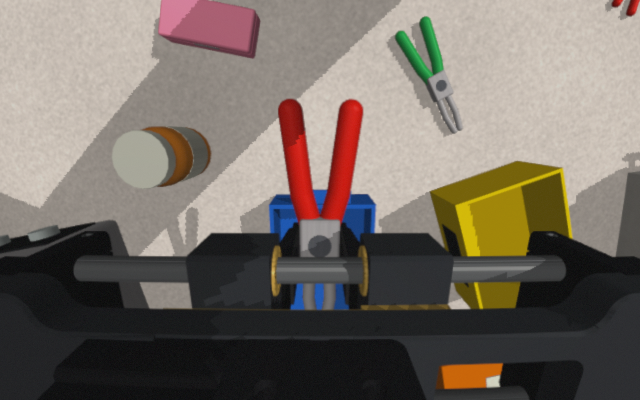

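```bash
python3 - <<'E'
from h import *
a=cv2.imread("pics/w11.png")[180:250,250:400];cv2.imwrite("pics/w11c.png",cv2.resize(a,None,fx=5.3,fy=5.3,interpolation=cv2.INTER_CUBIC))
E
```

```text
(no output)
```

View pics/w11c.png

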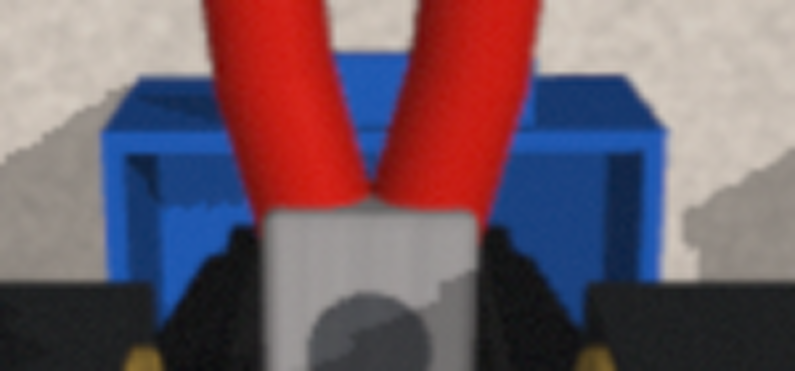

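```bash
python3 - <<'E'
from h import *
P=p2w("wrist",[(269.2,204.5),(375.8,204.5)],60);print(P.round(1))
v=P[1]-P[0];L=np.hypot(*v[:2]);u=v[:2]/L;f=np.array([u[1],-u[0]]);print(L,np.degrees(np.arctan2(f[1],f[0])))
c=P[:,:2].mean(0)+95*f;print("tub c",c)
y=np.radians(-10.6);f=np.array([np.cos(y),np.sin(y)]);print(P[:,:2].mean(0)+95*f, "joint target", P[:,:2].mean(0)+95*f+9.5*f)
E
```

```text
[[ 540.3 -319.8   60. ]
 [ 564.1 -193.    60. ]]
129.0524166209619 -10.624383965763629
tub c [ 645.59900836 -273.94254724]
[ 645.606454  -273.9028086] joint target [ 654.94433982 -275.65034644]
```

Tub centre is (645.6,-274), yaw −10.6°, matching the earlier estimate. The joint target is (654.5,-276).

Call:
{"op": "drive_tool", "data": {
  "commands": [
    {"dx": 30,"dy": -5,"dz": 0,"yaw": 0},
    {"dx": 35,"dy": -5,"dz": 0,"yaw": 0},
    {"dx": 35,"dy": -5,"dz": 0,"yaw": 0},
    {"dx": 22,"dy": -4.5,"dz": 0,"yaw": 0},
    {"dx": 0,"dy": 0,"dz": -15,"yaw": 0}
  ]
}}

```text
t: 20.73
eef_pos: [658.7, -276.8, 209.4]
tcp_rot: [-3.14, 0.005, 2.958]
ft_force: [1.9, -0.7, -1.5]
opening: 0.251
```

Call:
{"op": "drive_tool", "data": {
  "commands": [
    {"dx": 0,"dy": 0,"dz": -38,"yaw": 0},
    {"dx": 0,"dy": 0,"dz": -38,"yaw": 0},
    {"dx": 0,"dy": 0,"dz": -20,"yaw": 0},
    {"dx": 0,"dy": 0,"dz": 0,"yaw": 0},
    {"dx": 0,"dy": 0,"dz": 0,"yaw": 0}
  ]
}}

```text
t: 21.15
eef_pos: [654.5, -276.2, 111.5]
tcp_rot: [3.141, -0.001, 2.957]
ft_force: [0.8, 0.1, -0.5]
opening: 0.247
```

```bash
python3 - <<'E'
from h import *
s=env.state();print(s["eef_pos"],s["tcp_rot"],s["opening"])
y=s["tcp_rot"][2]-np.pi
im=env.read_camera("wrist");cv2.imwrite("pics/w12.png",im[:,:,::-1])
# rim inner corner predictions
f=np.array([np.cos(y),np.sin(y)]);g=np.array([-f[1],f[0]]);c=np.array([645.3,-274])
for a,b in [(-95,-65),(-95,65),(-90,-60),(-90,60)]: print(w2p("wrist",[*(c+a*f+b*g),60]).round())
im=env.read_camera("scene")[:,:,::-1][130:250,180:340];cv2.imwrite("pics/s12.png",cv2.resize(im,None,fx=5,fy=5,interpolation=cv2.INTER_CUBIC))
E
```

```text
[ 654.46320514 -276.23757663  111.52732913] [ 3.14107856e+00 -1.29677898e-03  2.95669122e+00] 0.24679093624839882
[[233.  78.]]
[[409.  78.]]
[[240.  85.]]
[[402.  85.]]
```

View pics/w12.png

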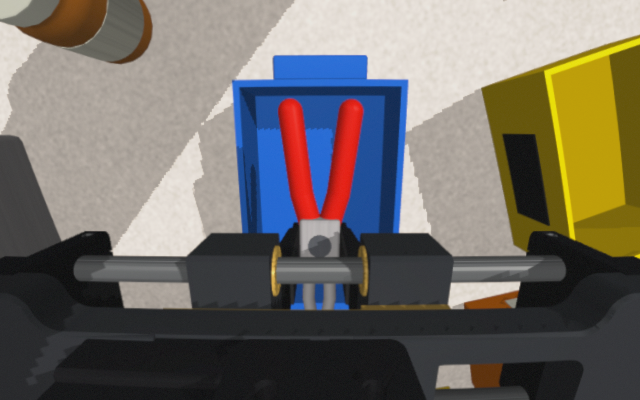

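View pics/s12.png

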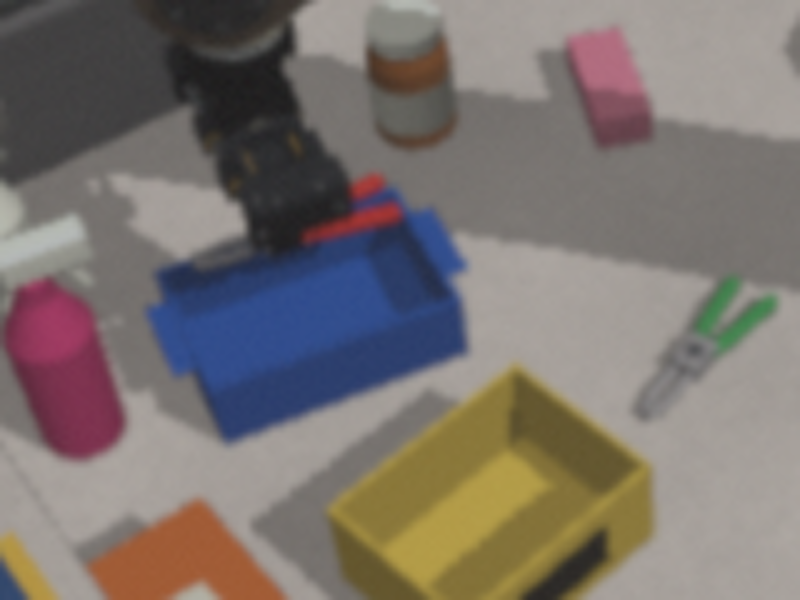

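The rim's predicted corners match the picture to about 2 px. Lowering into the tub.

Call:
{"op": "drive_tool", "data": {
  "commands": [
    {"dx": 0.5,"dy": 0,"dz": -30,"yaw": 0},
    {"dx": 0.5,"dy": 0,"dz": -30,"yaw": 0},
    {"dx": 0,"dy": 0,"dz": -22,"yaw": 0},
    {"dx": 0,"dy": 0,"dz": -12,"yaw": 0},
    {"dx": 0,"dy": 0,"dz": -4,"yaw": 0}
  ]
}}

```text
t: 21.67
eef_pos: [655.5, -276.9, 13.4]
tcp_rot: [3.141, -0.0, 2.956]
ft_force: [1.2, -0.1, -1.8]
opening: 0.251
```

Call:
{"op": "drive_tool", "data": {
  "commands": [
    {"dx": 0,"dy": 0,"dz": -2,"yaw": 0},
    {"dx": 0,"dy": 0,"dz": 0,"yaw": 0},
    {"dx": 0,"dy": 0,"dz": 0,"yaw": 0}
  ]
}}

```text
t: 21.92
eef_pos: [656.2, -277.4, 13.5]
tcp_rot: [-3.141, 0.002, 2.956]
ft_force: [-0.0, -0.5, -2.1]
opening: 0.249
```

Call:
{"op": "drive_tool", "data": {
  "commands": [
    {"dx": -0.5,"dy": 0.5,"dz": -3,"yaw": 0},
    {"dx": 0,"dy": 0,"dz": -1.5,"yaw": 0},
    {"dx": 0,"dy": 0,"dz": 0,"yaw": 0}
  ]
}}

```text
t: 22.17
eef_pos: [655.1, -276.5, 7.8]
tcp_rot: [-3.141, 0.001, 2.956]
ft_force: [-0.7, 0.2, 3.1]
opening: 0.246
```

Call:
{"op": "drive_tool", "data": {
  "commands": [
    {"dx": 0,"dy": 0,"dz": 0,"yaw": 0},
    {"dx": 0,"dy": 0,"dz": 0,"yaw": 0},
    {"dx": 0,"dy": 0,"dz": 0,"yaw": 0},
    {"dx": 0,"dy": 0,"dz": 0,"yaw": 0}
  ],
  "grip": 0.5
}}

```text
t: 22.5
eef_pos: [654.8, -276.5, 7.2]
tcp_rot: [3.141, -0.0, 2.956]
ft_force: [0.1, 0.0, 0.3]
opening: 0.469
```

Call:
{"op": "drive_tool", "data": {
  "commands": [
    {"dx": 0,"dy": 0,"dz": 15,"yaw": 0},
    {"dx": 0,"dy": 0,"dz": 35,"yaw": 0},
    {"dx": 0,"dy": 0,"dz": 40,"yaw": 0},
    {"dx": 0,"dy": 0,"dz": 40,"yaw": 0},
    {"dx": -30,"dy": 5,"dz": 25,"yaw": 0}
  ]
}}

```text
t: 22.92
eef_pos: [628.4, -272.4, 167.4]
tcp_rot: [-3.14, 0.007, 2.957]
ft_force: [0.8, 0.2, 0.8]
opening: 0.498
```

Call:
{"op": "drive_tool", "data": {
  "commands": [
    {"dx": -38,"dy": 7,"dz": 10,"yaw": 0},
    {"dx": -38,"dy": 7,"dz": 10,"yaw": 0},
    {"dx": -38,"dy": 7,"dz": 10,"yaw": 0},
    {"dx": -20,"dy": 5,"dz": 5,"yaw": 0},
    {"dx": 0,"dy": 0,"dz": 0,"yaw": 0}
  ]
}}

```text
t: 23.33
eef_pos: [487.9, -244.6, 200.0]
tcp_rot: [-3.141, 0.001, 2.955]
ft_force: [0.5, -0.9, 0.1]
opening: 0.499
```

```bash
python3 - <<'E'
from h import *
s=env.state();print(s["eef_pos"],s["tcp_rot"],s["opening"])
im=env.read_camera("wrist");cv2.imwrite("pics/w13.png",im[:,:,::-1])
im=env.read_camera("scene")[:,:,::-1];cv2.imwrite("pics/s13.png",cv2.resize(im[130:250,180:340],None,fx=5,fy=5,interpolation=cv2.INTER_CUBIC))
im=env.read_camera("side")[:,:,::-1];cv2.imwrite("pics/s14.png",im);cv2.imwrite("pics/s14c.png",cv2.resize(im[170:260,360:490],None,fx=6,fy=6,interpolation=cv2.INTER_CUBIC))
E
```

```text
[ 487.87163741 -244.63557418  200.00053234] [-3.14091648e+00  1.42154518e-03  2.95501519e+00] 0.49920497438499367
```

View pics/s13.png

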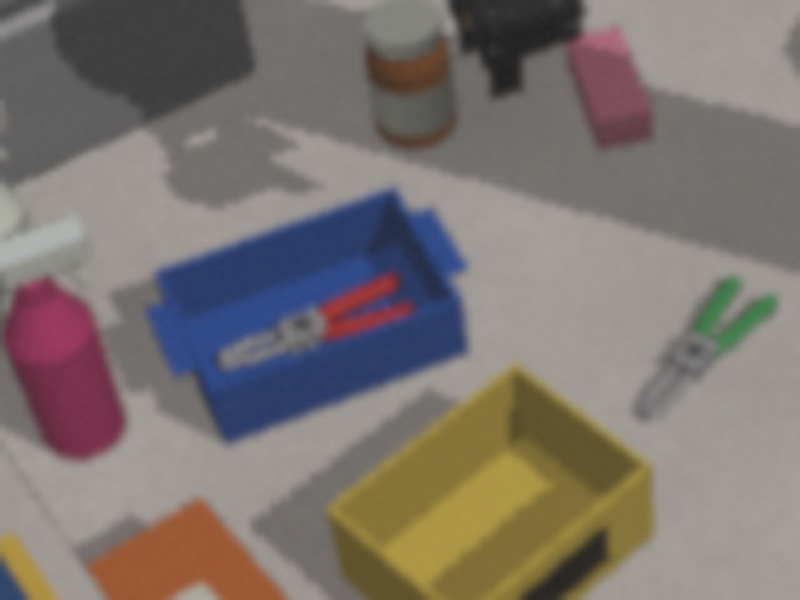

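View pics/s14.png

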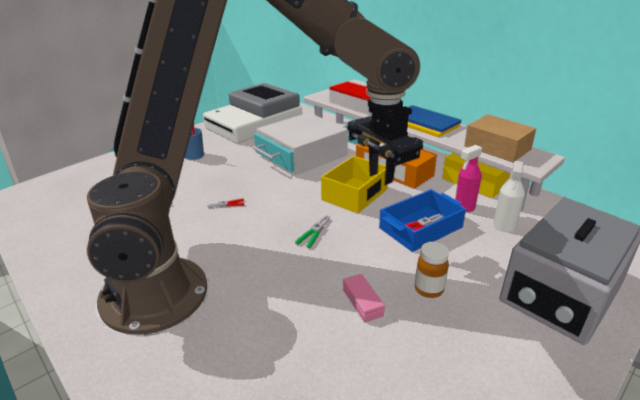

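View pics/s14c.png

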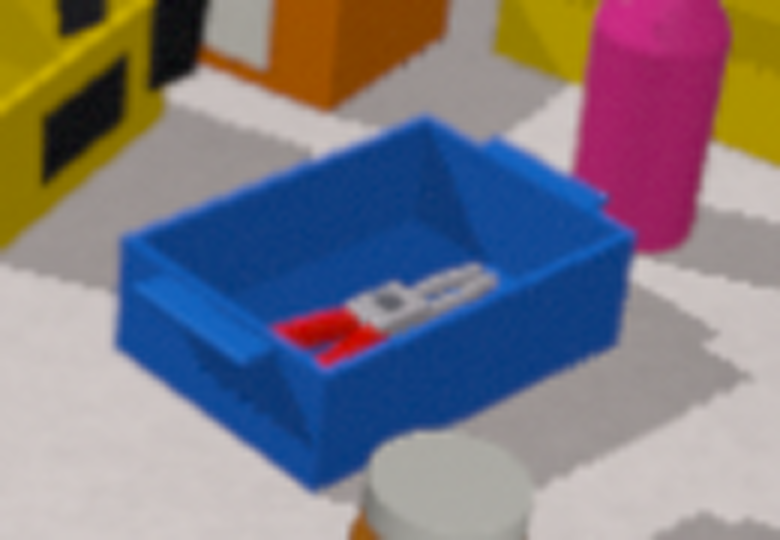

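The forceps lie flat in the tub (scene crop (310,325)). The tub hasn't moved, the drawer is shut, and the arm is clear at z=200. Handing in.

```bash
python3 - <<'E'
from cell import env
print(env.job_done(), env.state()["t"])
E
```

```text
the job is handed in; nothing more can be done
the job is handed in; nothing more can be done
```

The job is done and handed in at about 23.5 s (limit 70 s). The bur case is in the shut drawer, and after that the used forceps went into the blue tub.

- **Case and drawer:** I laid the case flat, lid up, near the middle of the drawer. I then pushed the handle until the drawer hit its stop: the push force rose to 15 N with no further travel. Both fixed cameras show the front flush with the unit. I could not see the case once the drawer was closed.
- **Forceps:** I took the larger red pair, about 130 mm between its two marked points. I left the smaller red pair (about 87 mm) and the orange pair. The last pictures show the used forceps lying flat on the tub floor, with nothing sticking up over or resting on the rim.
- **Everything else:** The tub, bin, green forceps, jar and pink box look unmoved in the last pictures. The arm ended clear of everything, 200 mm above the table.

**Checks that disagreed:**
- The fixed cameras differed by up to about 12 mm in y on the unit and drawer. I used the wrist camera for the final alignment.
- When I first came down on the case, the gripper was about 7 mm off in y. I corrected that before it touched.

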